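# Pull the dust hood's sloping hatch shut with the hook pole

## Robot

A 6-joint arm with a two-finger parallel gripper is mounted at the origin on the work surface. World frame = base frame: x ahead of the robot, y to its left, z up, the work surface at z = 0. Lengths are in m, angles in rad, forces in N, time in s.
With the tool pointing down it reaches from about 0.25 to 0.8 m from the base axis. Payload 8.5 kg.
Tool frame: the origin (TCP) lies at the very end of the fingers, on their centre line; the grasp point (between the pads) lies bot.pinch_z behind it (bot.pinch_z is the distance from the TCP to the grasp point, in m); x points along the fingers, y is the direction in which the jaws open and shut, and the axes are right-handed (so a half turn about x gives the same grasp; the last joint's range is limited). The gripper opens to 85 mm and grips with 20 to 120 N. Pads are 22 mm wide; open, the fingers measure 114 mm over their backs; the gripper's body (76 mm by 85 mm) begins 54 mm behind the grasp point. The pads swing forward as they close: fully open they stand 13 mm farther back than shut.
Start: joints at [-1.334, 0.238, -0.013, 1.319, 0, 1.571], TCP at [0.123, -0.51, 0.231] pointing down, gripper open.
Joint ranges: [-2.66, 2.66], [-1.03, 1.9], [-1.14, 1.46], [-1.82, 2.27], [-1.45, 1.34], [-3.14, 3.14]. Speed limits (rad/s): [2.22, 2.22, 2.79, 3.14, 3.14, 3.14].

## Interface

Orientations are given as a unit quaternion [w, x, y, z].
In Python, from plant import bot gives the robot as it stands. The module is installed in compiled form; this text tells all that it offers.
- The arm moves only by the tool play_rows, never from a script. Its arguments are lists of equal length, an entry for each row: "offset": the shift along the world's x, y, z in mm, a list of three; "delta_rot": the turn, a rotation vector about the world's x, y, z in degrees, a list of three; "grip": the opening in per cent of the stroke, from 0 (shut) to 100 (fully open). In form: {"offset": [[tx, ty, tz], ...], "delta_rot": [[wx, wy, wz], ...], "grip": [grip, ...]}. A call has 1 to 10 rows; each row shifts and turns the pose as measured when the row begins; what a row does not reach is not made up. A row lasts 1/8 s, in which the tool goes at most 62.5 mm and 10.7 degrees, less where a joint would pass 70% of its speed; a pose out of reach is approached as far as the arm can. A call is refused whole if a number of a shift passes 62.5 or a number of a turn 10.7, either way. A call with a gripper value outside its range is refused whole. The fingers move at their own pace and stop on an object; "force" is the grip in N (left out, the last holds). Time passes only in rows, so rows that do not move let the fingers close. It gives the time, the measured TCP pose, the force and the opening at its end, in the units of the state.
- bot.read_state(): the state, without advancing time (a new reading comes with each control period).
- bot.grab_frame(name): name is "scene" or "top"; returns the picture (400x640x3 uint8, red, green, blue); there is no depth.
- bot.camera_info(name): a dict with "mtx" (3x3 intrinsics, pixels), "distortion" ([k1, k2, p1, p2, k3] as OpenCV has them; the pictures are not rectified), "rvec" (rotation vector, rad) and "tvec" (3), from world to camera coordinates, as OpenCV has them. Camera axes: x right, y down, z forward; pixel columns grow to the right and rows downward; lengths in m; the calibration is good to about 2 mm. A picture is of the moment at which its call begins. camera_info takes no time and is no camera call.
- bot.finish_job(): hands the job in, once; it reports no verdict.
The state is a dict: "t": time; "joints": joint angles; "dq": joint speeds; "joint_torque": joint torques, N m; "tool_pos": TCP position; "tool_rot": TCP orientation; "force": force on the tool from outside, world axes, zero at the start; "torque": the same for the moment, N m; "width": opening from 0.0 (shut) to 1.0 (fully open).
Only numpy, scipy, OpenCV 4.12 (cv2) and the standard library are available. Lean on these libraries where they do the work, as an engineer would, in place of code of your own. Each camera call takes 0.05 s, during which the arm holds its last target.

## Task

Take the hook pole from its rest, put its hook down into the ring on the dust hood's raised sloping hatch, and draw the hatch gently all the way down to its bottom stop; there keep a firm, steady pull of about 13 N (11 to 16) on the ring for a full second so that the edge seals bed in, and never let the pole load the hood with more than 20 N. Then unhook the pole without lifting the hatch again and lay it back in its rest as it was, hook forward and prong down, and let go. Work the hatch only with the pole: keep hand and arm off the hood, and leave the other things on the bench where they are.

Things in the scene. Friction and masses are not known exactly. Their poses are not given: they have to be found in the camera images.
- hood: Dust hood, fixed: open aluminium frame 340 x 300 mm, 370 mm high at its far side, a green bin inside. Origin: centre of its underside; x away from the robot, y left, z up. Two rails slope up along its x at 0.61 rad above level and carry the hatch; the frame reaches from x = -0.14 to 0.20 m; the rails' low front end is 0.18 m high. Hatch and ring count as part of it.
- hatch (a joint): Travel of the clear hatch down the rails, m: 0 fully up, 0.100 at its hard bottom stop. Starts between 0 and 0.03. Stiff (friction 7 N, mass 0.35 to 0.7 kg): stays where it is left and needs about 2 to 8 N along the slope to slide. The stop is hard: come onto it at 15 mm/s or less, feeling for the rise in force, as a faster run gives a jolt of over 20 N.
- ring (a point): Centre of the steel ring (hole 24 mm, bar 7 mm thick) near the hatch's lower edge, parallel to the hatch and 37 mm above its face. Axes: x up the slope, y left, z square out of the hatch (up and towards the robot). A bent stalk 8 mm thick joins its up-slope edge to the hatch. With the hatch fully up it is at x = -0.020, y = 0, z = 0.300 in the hood's frame.
- pole: Hook pole, 0.14 kg, loose: square wooden handle 150 x 22 x 22 mm, then a steel rod 10 mm thick along +x to 180 mm from the origin, ending in a prong 8 mm thick turned down (-z). Origin: centre of the handle; x along the pole to the hook, z up as it lies in the rest. Balances about 8 mm ahead of the origin. Grip the handle near its centre, from above.
- hook_tip (a point): Centre of the prong's round end (radius 4 mm), at x = 0.177, z = -0.034 m in the pole's frame; axes as the pole's. The prong runs from here to the rod's axis, 34 mm.
- rest: Pole rest, fixed: base plate 150 x 110 x 10 mm with two forked supports at x = -0.057 and 0.057 m, 10 mm thick; their slots (26 mm wide, floor 52 mm above the bench, flared above 63 mm to some 45 mm at 78 mm) hold the handle. Origin: centre of the underside; axes as the lying pole's, whose origin is then at about x = 0, y = 0, z = 0.063. Between the supports the handle's sides are free.
- thermostat_a: Loose thermostat, metal box 46 x 36 x 30 mm with a brass stem, total height 48 mm; a bystander. Origin: centre of the underside.
- thermostat_b: Another such thermostat, a bystander.
- thermostat_c: A third such thermostat, a bystander.
- jar: Closed clear jar, 60 mm across, 75 mm high, loose bystander. Origin: centre of the underside.
- screwdriver: Screwdriver lying on the bench, loose bystander.
- cup: Steel mug, 74 mm across, 80 mm high, loose bystander. Origin: centre of the underside.
Things that resemble listed ones, but are neither listed nor needed, are in the scene too. Leave any orange look-alike of the rest alone.

How it is judged:
On the way, in this order (a step that is already met when the one before it is completed fails the run):
1. the prong is down inside the ring while the hatch is still up (x of hook_tip in the frame of ring between -0.018 and 0.014 m and y of hook_tip in the frame of ring between -0.013 and 0.013 m and z of hook_tip in the frame of ring below -0.005 m and value of joint hatch below 0.06 m), for 0.1 s.
2. with the hook in the ring, the hatch is down at its stop and the pole pulls on it with 10 to 18 N for half a second (x of hook_tip in the frame of ring between -0.018 and 0.014 m and y of hook_tip in the frame of ring between -0.013 and 0.013 m and z of hook_tip in the frame of ring below -0.003 m and value of joint hatch above 0.097 m and contact force between pole and hood between 10 and 18 N), for 0.5 s.
At the end, for the whole second after the job is handed in: The hatch is fully down (joint above 0.096 m), and the pole lies still and released in both slots of its rest, hook forward and prong down, within 30 mm of its lengthwise place and 6 mm sideways (value of joint hatch above 0.096 m and x of pole in the frame of rest between -0.03 and 0.03 m and y of pole in the frame of rest between -0.006 and 0.006 m and z of pole in the frame of rest between 0.058 and 0.067 m and x of hook_tip in the frame of rest above 0.1 m and z of hook_tip in the frame of rest below 0.045 m and linear speed of pole below 0.02 m/s); the robot touches nothing.
It fails at once if the pole loads the hood or hatch with more than 22 N (contact force between pole and hood above 22 N).
It fails at once if hand or arm pushes on the hood or hatch (contact force between any of the fingers, the arm and hood above 2 N).
It fails at once if a bystander is shifted by more than 20 mm (distance of any of thermostat_a, thermostat_b, thermostat_c, jar, screwdriver, cup from where it was at the start of the episode above 0.02 m).
It also fails if it takes over 67 s, if anything falls off the work surface, if the arm or the gripper's body presses on something with over 40 N, if the wrist force passes 120 N, or if a joint passes its speed limit or range.

## Working session

There is one attempt and no reset: what is moved stays moved. The work goes in short steps, Python scripts to look and compute and a tool call to move; the robot and the scene stay as the last step left them, time stands still between calls to the robot, and variables do not carry over. Pictures are saved under pics/ and viewed, and the job is handed in when it is done.

Besides the shell and the picture viewer there is one more tool, called after ">>>" as name(argument=value, ...), one argument or row to a line, values as JSON. play_rows: Moves the arm, as the interface text tells. Its arguments: {"type":"object","properties":{"offset":{"type":"array","items":{"type":"array","items":{"type":"number"}}},"delta_rot":{"type":"array","items":{"type":"array","items":{"type":"number"}}},"grip":{"type":"array","items":{"type":"number"}},"force":{"type":"number"}},"required":["offset","delta_rot","grip"]}

```bash
mkdir -p pics
python3 - <<'E'
from plant import bot
import cv2
for n in ("scene","top"):
    im=bot.grab_frame(n); cv2.imwrite(f"pics/{n}0.png",im[:,:,::-1])
    c=bot.camera_info(n); print(n,{k:(v.tolist() if hasattr(v,'tolist') else v) for k,v in c.items()})
print(bot.read_state(),bot.pinch_z)
E
```

```text
scene {'mtx': [[427.60320677282385, 0.0, 316.33550682917655], [0.0, 427.60320677282385, 200.36601379084183], [0.0, 0.0, 1.0]], 'distortion': [0.019425949689155217, 0.0, 0.0, 0.0, 0.0], 'rvec': [1.5380715846545754, 2.1891181509592217, -0.7127903996100111], 'tvec': [0.08470190694129619, -0.22895400821853412, 1.5147732423166762]}
top {'mtx': [[370.4486738715696, 0.0, 320.73962462231475], [0.0, 370.4486738715696, 203.99376471418392], [0.0, 0.0, 1.0]], 'distortion': [-0.06553350882156764, 0.0, 0.0, 0.0, 0.0], 'rvec': [2.1698639142724567, -2.196822086270644, 0.10212532603240947], 'tvec': [0.06119122348422838, 0.4650705280477493, 1.1855650114238068]}
{'t': 0.1, 'joints': array([-1.33402882e+00,  2.38698076e-01, -1.41823659e-02,  1.31920921e+00,
       -3.78320036e-06,  1.57079679e+00]), 'dq': array([ 0.00150732, -0.00256211, -0.00035962,  0.00039472, -0.00016204,
       -0.00083229]), 'joint_torque': array([ 9.24279120e-04, -5.39720142e+01,  3.47000134e+01,  1.34346611e-02,
       -4.25565349e-05, -4.17842017e-06]), 'tool_pos': array([ 0.12305325, -0.50997865,  0.230749  ]), 'tool_rot': array([-0.08306048, -0.70210215, -0.08396829,  0.70221282]), 'force': array([-0.90797218,  0.8276591 ,  0.42308323]), 'torque': array([-0.04757561, -0.00811831,  0.00167956]), 'width': 1.002894037801489} 0.0187
```

View pics/scene0.png

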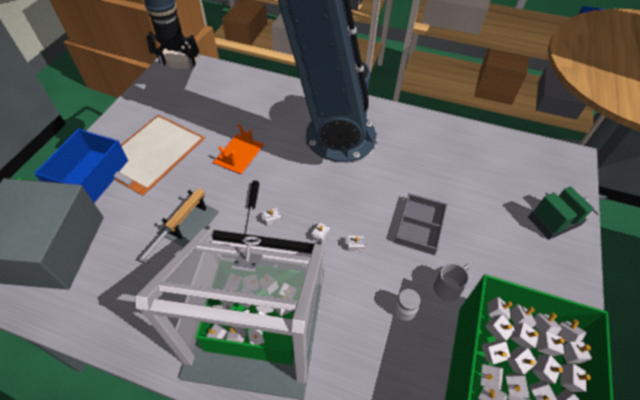

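View pics/top0.png

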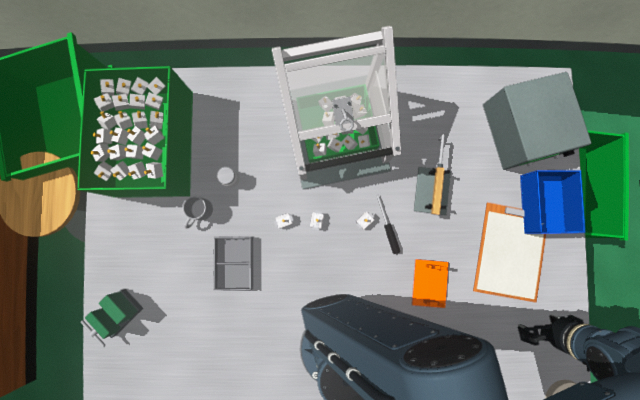

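The top view has +x up and +y left. It shows the hood around (340,110), the ring around (345,118), and the pole in its rest at about (440,185) beside the hood. The screwdriver is at (390,225) and the orange look-alike at (430,280). I'll zoom in next.

```bash
cat > h.py <<'E'
import numpy as np, cv2
from plant import bot
def cam(n):
    c=bot.camera_info(n); return np.array(c['mtx']),np.array(c['distortion']),cv2.Rodrigues(np.array(c['rvec'],float))[0],np.array(c['tvec'],float).ravel()
def ray(n,uv):
    K,D,R,t=cam(n); p=cv2.undistortPoints(np.array([[uv]],float),K,D)[0,0]
    d=R.T@np.array([p[0],p[1],1]); return -R.T@t, d/np.linalg.norm(d)
def onz(n,uv,z):
    o,d=ray(n,uv); return o+d*(z-o[2])/d[2]
def tri(a,b):
    o1,d1=ray('scene',a);o2,d2=ray('top',b)
    s=np.linalg.lstsq(np.c_[d1,-d2],o2-o1,rcond=None)[0]
    p,q=o1+s[0]*d1,o2+s[1]*d2; return (p+q)/2,np.linalg.norm(p-q)
def proj(n,P):
    K,D,R,t=cam(n); return cv2.projectPoints(np.atleast_2d(np.array(P,float)),cv2.Rodrigues(R)[0],t,K,D)[0][:,0]
def crop(src,x0,y0,x1,y1,s,out):
    im=cv2.imread(src)[y0:y1,x0:x1]; cv2.imwrite(out,cv2.resize(im,None,fx=s,fy=s,interpolation=cv2.INTER_CUBIC))
E
python3 - <<'E'
from h import *
crop('pics/top0.png',260,20,480,220,3.6,'pics/t1.png') if 0 else None
crop('pics/top0.png',270,60,470,210,4,'pics/t1.png')
crop('pics/scene0.png',130,170,330,300,4,'pics/s1.png')
E
```

```text
(no output)
```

View pics/t1.png

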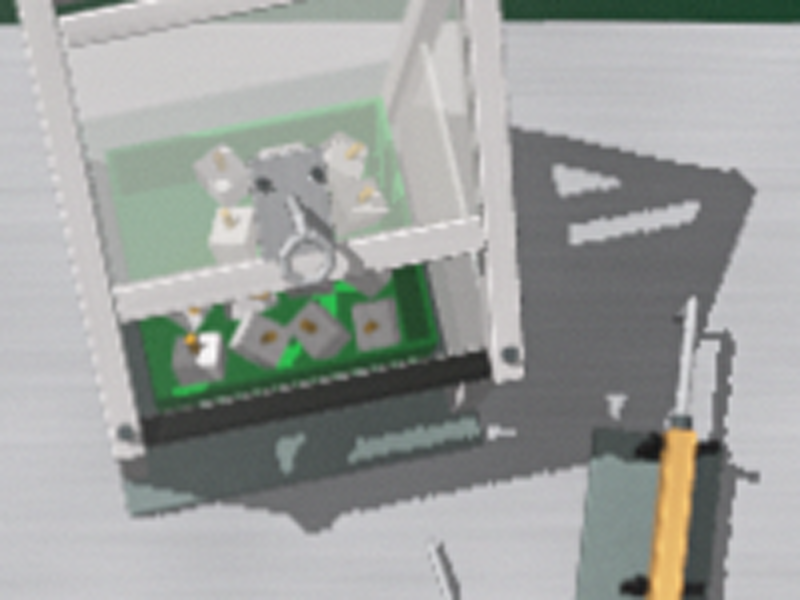

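View pics/s1.png

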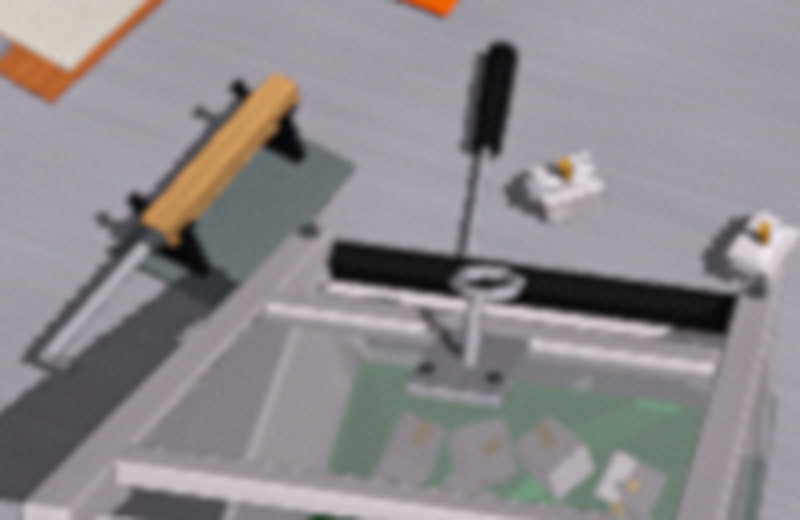

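Run:
```python
from h import *
def c(p,o): return (p[0]/4+o[0]-0.375,p[1]/4+o[1]-0.375)
T=(270,60);S=(130,170)
print('ring',tri(c((488,283),S),c((310,262),T)))
a,b=c((125,432),T),c((510,355),T)
sa,sb=c((756,288),S),c((310,231),S)
L=tri(sa,a);R=tri(sb,b);print('bolts',L,R)
d=L[0]-R[0];print('yaw',np.degrees(np.arctan2(-d[0],d[1])),np.linalg.norm(d))
# cross bars: rear top bar ends
# wooden handle
for n,(x0,y0,x1,y1) in (('top',(400,150,470,225)),('scene',(150,180,220,250))):
    im=cv2.imread(f'pics/{n}0.png');hsv=cv2.cvtColor(im,cv2.COLOR_BGR2HSV)
    m=cv2.inRange(hsv,(10,90,60),(25,255,255));mm=np.zeros_like(m);mm[y0:y1,x0:x1]=m[y0:y1,x0:x1]
    n_,lab,st,ce=cv2.connectedComponentsWithStats(mm);k=1+np.argmax(st[1:,4]);mm=(lab==k).astype(np.uint8)
    ct=max(cv2.findContours(mm,cv2.RETR_EXTERNAL,cv2.CHAIN_APPROX_NONE)[0],key=cv2.contourArea)
    r=cv2.minAreaRect(ct);bx=cv2.boxPoints(r);print(n,st[k],r)
    if n=='top':
        P=[onz('top',q,0.074) for q in bx];print(np.round(P,4))
        ce=np.mean(P,0);print('centre',ce)
        e=sorted(P,key=lambda p:p[0]);fr=(e[2]+e[3])/2;bk=(e[0]+e[1])/2
        print('len',np.linalg.norm(fr-bk),'w',np.linalg.norm(e[0]-e[1]),'yaw',np.degrees(np.arctan2(*(fr-bk)[[1,0]])))
# hook end in the top: crop (692,300)
print('rodend',onz('top',c((692,302),T),0.063), tri(c((55,355),S),c((692,300),T)))
```

```text
ring (array([ 0.64723791, -0.01200354,  0.28525337]), np.float64(0.001410352263246438))
bolts (array([0.55278393, 0.11072938, 0.20200913]), np.float64(0.0011734282029250982)) (array([ 0.60555934, -0.15991652,  0.19806266]), np.float64(0.0004782826866308835))
yaw 11.034099455394964 0.275771678511212
top [431 167  14  48 414] ((437.4698486328125, 190.2863006591797), (9.369288444519043, 47.26517868041992), 6.009006023406982)
[[ 0.4279 -0.286   0.074 ]
 [ 0.5765 -0.3077  0.074 ]
 [ 0.5731 -0.3376  0.074 ]
 [ 0.4245 -0.3155  0.074 ]]
centre [ 0.50051343 -0.31167071  0.074     ]
len 0.15021750967133643 w 0.029670151773548807 yaw -8.385705308471582
scene [165 189  39  43 534] ((185.12278747558594, 209.00250244140625), (11.375550270080566, 50.83032989501953), 41.76030349731445)
rodend [ 0.68024606 -0.33993661  0.063     ] (array([ 0.68160042, -0.33916007,  0.06232437]), np.float64(0.002198444536869996))
```

Run:
```python
from h import *
crop('pics/top0.png',405,130,465,220,6.6,'pics/t2.png')
crop('pics/scene0.png',130,180,225,270,6.3,'pics/s2.png')
a=cv2.imread('pics/t2.png');b=cv2.imread('pics/s2.png');h=max(a.shape[0],b.shape[0])
o=np.zeros((600,800+200,3),np.uint8);o[:a.shape[0],:a.shape[1]]=a
b=b[:,:600] if 1 else b
print(a.shape,b.shape)
o=np.zeros((600,1000,3),np.uint8);o[:a.shape[0],:a.shape[1]]=a;o[:b.shape[0],a.shape[1]:a.shape[1]+b.shape[1]]=b
cv2.imwrite('pics/c2.png',cv2.resize(o,(800,480)))
cv2.imwrite('pics/c2.png',o[:, :800]) if 0 else None
print([(-cam(n)[2].T@cam(n)[3]).round(3) for n in('top','scene')])
```

```text
(594, 396, 3) (567, 598, 3)
[array([0.365, 0.068, 1.22 ]), array([1.056, 0.272, 1.079])]
```

View pics/t2.png

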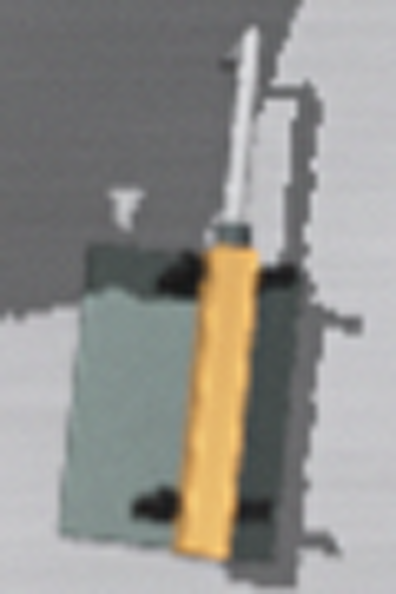

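View pics/s2.png

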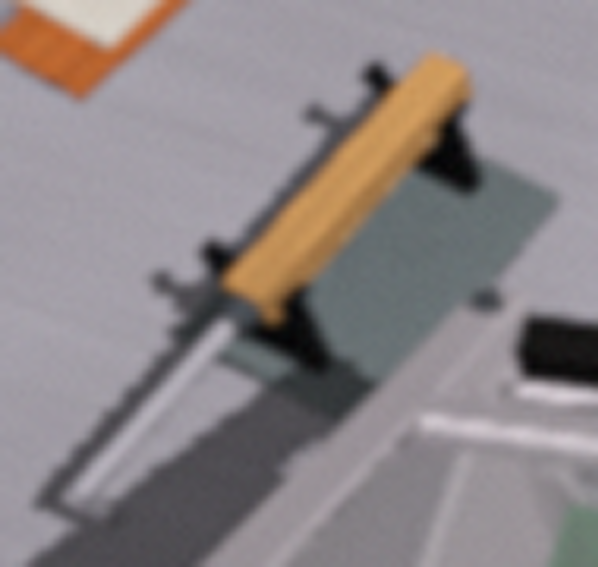

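Run:
```python
from h import *
c=lambda p:((p[0]+.5)/6.6+405-.5,(p[1]+.5)/6.6+130-.5)
P=[onz('top',c(p),0.01) for p in ((90,243),(305,268),(60,537),(272,563))]
P=np.array(P);print(P.round(4),'centre',P.mean(0), np.linalg.norm(P[0]-P[1]),np.linalg.norm(P[0]-P[2]))
d=P[0]+P[1]-P[2]-P[3];print('yaw',np.degrees(np.arctan2(d[1],d[0])))
r=[onz('top',c(p),.068) for p in ((252,32),(234,220))];d=r[0]-r[1];print('rod',np.round(r,4),np.degrees(np.arctan2(d[1],d[0])))
e=[onz('top',c(p),.074) for p in ((258,250),(230,558))];d=e[0]-e[1];print('right edge',np.round(e,4),np.degrees(np.arctan2(d[1],d[0])))
e2=[onz('top',c(p),.074) for p in ((206,248),(176,548))];d=e2[0]-e2[1];print('left edge',np.round(e2,4),np.degrees(np.arctan2(d[1],d[0])))
# rot from scene: pole rear/top edges
s=lambda p:((p[0]+.5)/6.3+130-.5,(p[1]+.5)/6.3+180-.5)
print('hook end', tri(s((72,492)),c((252,32))))
```

```text
[[ 0.5884 -0.2709  0.01  ]
 [ 0.5748 -0.3808  0.01  ]
 [ 0.4399 -0.2504  0.01  ]
 [ 0.4255 -0.3574  0.01  ]] centre [ 0.50715335 -0.31489215  0.01      ] 0.11072639235814546 0.1498249075259719
yaw -8.40134008852819
rod [[ 0.6812 -0.3387  0.068 ]
 [ 0.5884 -0.3255  0.068 ]] -8.11326525295491
right edge [[ 0.5726 -0.3345  0.074 ]
 [ 0.425  -0.3147  0.074 ]] -7.628538753603462
left edge [[ 0.5737 -0.3092  0.074 ]
 [ 0.4301 -0.2889  0.074 ]] -8.027863496883485
hook end (array([ 0.68258527, -0.34121557,  0.06560741]), np.float64(0.0033225493265743047))
```

The ring triangulates to (0.647, -0.012, 0.285), which puts the hatch at about 0.026 m, within its stated start range. The hood yaw is about 11.0°. The rest centre is (0.507, -0.315) with yaw -8.3°, and its plate measures 150 x 111 mm as expected. The pole centre is about (0.502, -0.314). Next I'll plan the grasp.

```bash
cat >> h.py <<'E'
from scipy.spatial.transform import Rotation as Ro
PZ=bot.pinch_z
def pose(s=None):
    s=s or bot.read_state(); q=s['tool_rot']; return np.array(s['tool_pos']),Ro.from_quat([q[1],q[2],q[3],q[0]])
def plan(tp,tR,nmin=1,smax=55,rmax=9.5):
    p,R=pose(); d=(np.array(tp)-p)*1000; w=np.degrees((tR*R.inv()).as_rotvec())
    n=max(nmin,int(np.ceil(max(np.linalg.norm(d)/smax,np.linalg.norm(w)/rmax))))
    print('total',d.round(1),w.round(2),'rows',n,'each',(d/n).round(1).tolist(),(w/n).round(2).tolist())
# pole orientation: yaw, pitch(nose up)
def poleR(yaw,pitch): return Ro.from_euler('ZY',[yaw,-pitch],degrees=True)
# tool: x=-pole z, y=+-pole y
def toolR(P,sgn=1):
    M=P.as_matrix(); x=-M[:,2];y=sgn*M[:,1]; return Ro.from_matrix(np.c_[x,y,np.cross(x,y)])
E
python3 - <<'E'
from h import *
p,R=pose();print(R.as_matrix().round(3))
P=poleR(-8.3,0)
for s in(1,-1): plan([.502,-.314,.13],toolR(P,s))
E
```

```text
[[-0.     0.235 -0.972]
 [ 0.001 -0.972 -0.235]
 [-1.    -0.001  0.   ]]
total [ 378.9  196.  -100.7] [ 1.0000e-02 -1.0000e-01  1.5813e+02] rows 17 each [22.3, 11.5, -5.9] [0.0, -0.01, 9.3]
total [ 378.9  196.  -100.7] [ -0.07  -0.   -21.87] rows 8 each [47.4, 24.5, -12.6] [-0.01, -0.0, -2.73]
```

>>> play_rows(
  offset=[
    [47, 24.5, -5],
    [47, 24.5, -5],
    [47, 24.5, -5],
    [47, 24.5, -5],
    [47, 24.5, -15],
    [47, 24.5, -20],
    [47, 24.5, -20],
    [47, 24.5, -20],
  ],
  delta_rot=[
    [0, 0, -2.8],
    [0, 0, -2.8],
    [0, 0, -2.8],
    [0, 0, -2.8],
    [0, 0, -2.8],
    [0, 0, -2.8],
    [0, 0, -2.8],
    [0, 0, -2.8],
  ],
  grip=[100, 100, 100, 100, 100, 100, 100, 100],
)

```text
t: 1.1
tool_pos: [0.5067, -0.3087, 0.1322]
tool_rot: [-0.062, 0.704, -0.061, -0.704]
force: [0.0, -0.7, 0.2]
width: 1.001
```

Run:
```python
from h import *
plan([.502,-.314,.13],toolR(poleR(-8.3,0),-1))
plan([.502,-.314,.044],toolR(poleR(-8.3,0),-1))
print(bot.read_state()['joints'].round(3))
```

```text
total [-4.7 -5.3 -2.2] [-0.03  0.    1.7 ] rows 1 each [-4.7, -5.3, -2.2] [-0.03, 0.0, 1.7]
total [ -4.7  -5.3 -88.2] [-0.03  0.    1.7 ] rows 2 each [-2.3, -2.6, -44.1] [-0.02, 0.0, 0.85]
[-5.480e-01  4.010e-01 -3.400e-02  1.136e+00  1.000e-03  2.769e+00]
```

>>> play_rows(
  offset=[
    [-4.7, -5.3, -20],
    [0, 0, -30],
    [0, 0, -25],
    [0, 0, -13],
  ],
  delta_rot=[
    [0, 0, 1.7],
    [0, 0, 0],
    [0, 0, 0],
    [0, 0, 0],
  ],
  grip=[100, 100, 100, 100],
)

```text
t: 1.6
tool_pos: [0.505, -0.3102, 0.0388]
tool_rot: [0.05, -0.705, 0.048, 0.706]
force: [-1.0, 0.3, -0.4]
width: 1.0
```

Run:
```python
from h import *
plan([.502,-.314,.044],toolR(poleR(-8.3,0),-1))
for n in('scene','top'): cv2.imwrite(f'pics/{n}3.png',bot.grab_frame(n)[:,:,::-1])
crop('pics/scene3.png',130,120,280,280,3.7,'pics/s3.png')
```

```text
total [-3.  -3.8  5.2] [-0.15 -0.14 -0.4 ] rows 1 each [-3.0, -3.8, 5.2] [-0.15, -0.14, -0.4]
```

View pics/s3.png

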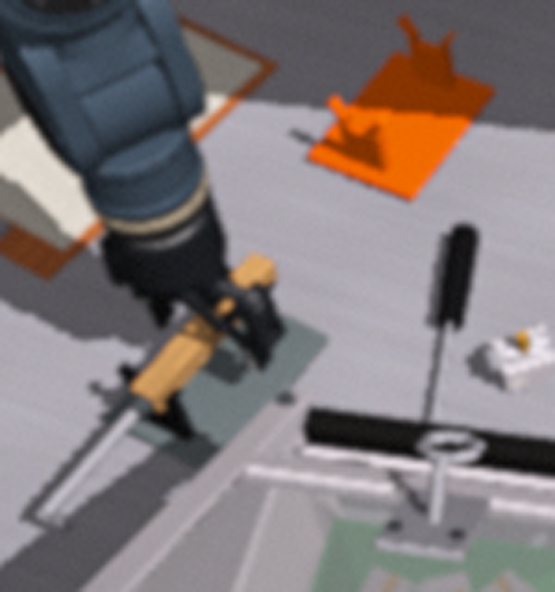

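The open gripper straddles the handle at its middle. It needs a few mm of correction before I close.

>>> play_rows(
  offset=[
    [-3, -4, 5],
    [0, 0, 0],
    [0, 0, 0],
    [0, 0, 0],
    [0, 0, 0],
    [0, 0, 0],
    [0, 0, 0],
  ],
  delta_rot=[
    [0, 0, -0.4],
    [0, 0, 0],
    [0, 0, 0],
    [0, 0, 0],
    [0, 0, 0],
    [0, 0, 0],
    [0, 0, 0],
  ],
  grip=[100, 30, 20, 0, 0, 0, 0],
  force=100,
)

```text
t: 2.58
tool_pos: [0.503, -0.3159, 0.0479]
tool_rot: [-0.052, 0.706, -0.052, -0.705]
force: [-0.7, -0.4, 0.8]
width: 0.237
```

Run:
```python
from h import *
plan([.502,-.314,.044],toolR(poleR(-8.3,0),-1)); print(bot.read_state())
```

```text
total [-1.   1.9 -3.9] [-0.01  0.09  0.07] rows 1 each [-1.0, 1.9, -3.9] [-0.01, 0.09, 0.07]
{'t': 2.575, 'joints': array([-5.61210118e-01,  4.67745962e-01, -1.60122759e-01,  9.41647263e-01,
        9.27041242e-04,  2.72653990e+00]), 'dq': array([ 0.0006911 , -0.00151378, -0.00194145,  0.00091394, -0.00042758,
        0.00154219]), 'joint_torque': array([ 1.25227366e-01, -6.61026907e+01,  2.96128088e+01, -4.63755615e-02,
        8.64701020e-02, -3.07844624e-03]), 'tool_pos': array([ 0.5030173 , -0.31587913,  0.04791293]), 'tool_rot': array([-0.05170541,  0.70577278, -0.05155103, -0.70466575]), 'force': array([-0.70882848, -0.40545354,  0.77448161]), 'torque': array([-0.02899659,  0.05243851, -0.01056209]), 'width': 0.2373699383066892}
```

Grasped: the opening is 0.237, about 20 mm. The side force is small, so it was not wedged. I'll lift straight up.

>>> play_rows(
  offset=[
    [0, 0, 10],
    [0, 0, 20],
    [0, 0, 40],
    [0, 0, 50],
    [0, 0, 50],
    [0, 0, 40],
    [0, 0, 20],
  ],
  delta_rot=[
    [0, 0, 0],
    [0, 0, 0],
    [0, 0, 0],
    [0, 0, 0],
    [0, 0, 0],
    [0, 0, 0],
    [0, 0, 0],
  ],
  grip=[0, 0, 0, 0, 0, 0, 0],
)

```text
t: 3.45
tool_pos: [0.5002, -0.3139, 0.2861]
tool_rot: [0.052, -0.705, 0.051, 0.706]
force: [-0.2, 0.2, -2.8]
width: 0.237
```

```bash
cat >> h.py <<'E'
RING0=np.array([.6472,-.012,.2853]); HP=poleR(11.0,np.degrees(.61)); HM=HP.as_matrix()
UP,LF,NO=HM[:,0],HM[:,1],HM[:,2]   # ring frame axes
TIP=np.array([.177,0,-.034]); DZ=.0151
def hookgoal(x,y,z,ring=RING0,HM=HM,HP=HP):
    """TCP pose that puts hook tip at ring-frame (x,y,z)"""
    return ring+HM@np.array([x,y,z])-HM@TIP-HM[:,2]*DZ, toolR(HP,-1)
def tipnow():
    p,R=pose();M=R.as_matrix(); P=np.c_[np.cross(-M[:,1],-M[:,0]),-M[:,1],-M[:,0]]
    return p+P[:,2]*DZ+P@TIP,P
E
python3 - <<'E'
from h import *
print(pose()[0],UP,NO, bot.read_state()['force'])
print('tip',tipnow()[0])
g=hookgoal(-.075,0,.05);print(g[0]);plan(*g)
g=hookgoal(0,0,.05);print(g[0])
E
```

```text
[ 0.50022398 -0.31390422  0.28609674] [0.80458878 0.15639621 0.57286746] [-0.56234227 -0.10930826  0.81964802] [-0.18810186  0.22865003 -2.80245677]
tip [ 0.6753082  -0.33959796  0.26682099]
[ 0.40569825 -0.05894319  0.19741115]
total [-94.5 255.  -88.7] [  0.7  -35.23  18.71] rows 6 each [-15.8, 42.5, -14.8] [0.12, -5.87, 3.12]
[ 0.4660424  -0.04721347  0.24037621]
```

>>> play_rows(
  offset=[
    [-19, 20, 15],
    [-19, 35, 0],
    [-19, 45, 0],
    [-19, 50, -10],
    [-10, 50, -25],
    [-8, 40, -30],
    [0, 15, -20],
    [0, 0, 0],
  ],
  delta_rot=[
    [0, -6, 2.5],
    [0, -6, 2.5],
    [0, -6, 2.5],
    [0, -6, 3],
    [0.3, -6, 3],
    [0.3, -5, 3],
    [0, 0, 2],
    [0, 0, 0],
  ],
  grip=[0, 0, 0, 0, 0, 0, 0, 0],
  force=120,
)

```text
t: 4.45
tool_pos: [0.4017, -0.0521, 0.2169]
tool_rot: [0.04, 0.887, 0.091, -0.451]
force: [-0.1, 0.7, -0.6]
width: 0.235
```

Run:
```python
from h import *
s=bot.read_state();print(s['joints'].round(3),s['force'],s['torque'])
plan(*hookgoal(-.075,0,.05));plan(*hookgoal(0,0,.05))
for n in('scene','top'): cv2.imwrite(f'pics/{n}4.png',bot.grab_frame(n)[:,:,::-1])
crop('pics/scene4.png',130,150,330,300,4,'pics/s4.png');crop('pics/top4.png',270,60,470,210,4,'pics/t4.png')
print(proj('scene',tipnow()[0]),proj('top',tipnow()[0]))
```

```text
[-0.383 -0.353 -0.801  0.578  0.339  2.658] [-0.12168897  0.65291879 -0.55228232] [-0.13572548  0.67197273  0.06336447]
total [  4.   -6.9 -19.5] [-0.85  1.12 -0.42] rows 1 each [4.0, -6.9, -19.5] [-0.85, 1.12, -0.42]
total [64.3  4.9 23.4] [-0.85  1.12 -0.42] rows 2 each [32.2, 2.4, 11.7] [-0.42, 0.56, -0.21]
[[262.78228344 199.95158487]] [[353.11600087 158.693098  ]]
```

View pics/s4.png

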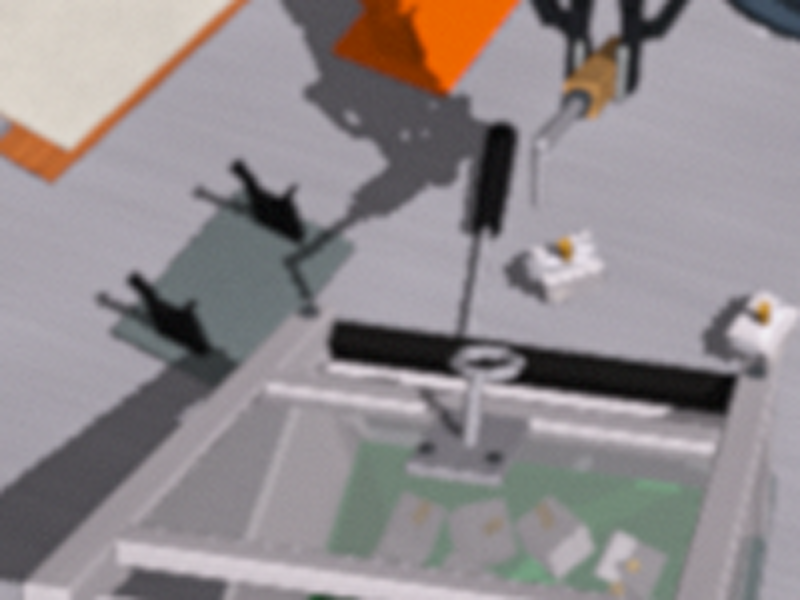

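View pics/t4.png

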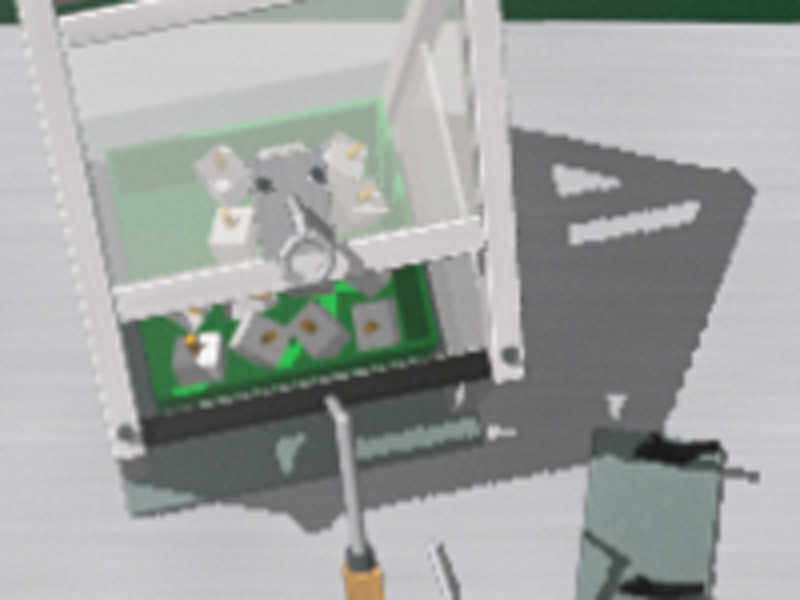

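The tip is 1 to 1.5 px from prediction in both views: scene (264,201) and top (352,160). Now I'll go above the ring.

Run:
```python
from h import *
plan(*hookgoal(0,0,.02),nmin=6)
```

```text
total [79.6  9.4 -2.9] [-0.8   1.23 -0.33] rows 6 each [13.3, 1.6, -0.5] [-0.13, 0.21, -0.06]
```

>>> play_rows(
  offset=[
    [13.3, 1.6, 3],
    [13.3, 1.6, 2],
    [13.3, 1.6, 0],
    [13.3, 1.6, -2],
    [13.3, 1.6, -3],
    [13, 1.6, -3],
    [0, 0, 0],
  ],
  delta_rot=[
    [-0.2, 0.3, 0],
    [-0.2, 0.3, 0],
    [-0.2, 0.3, 0],
    [-0.2, 0.3, 0],
    [0, 0, 0],
    [0, 0, 0],
    [0, 0, 0],
  ],
  grip=[0, 0, 0, 0, 0, 0, 0],
)

```text
t: 5.42
tool_pos: [0.4924, -0.045, 0.218]
tool_rot: [0.046, 0.883, 0.086, -0.46]
force: [-0.7, 0.8, -1.9]
width: 0.232
```

Run:
```python
from h import *
s=bot.read_state();print(s['joints'].round(3),s['force'],s['torque'])
plan(*hookgoal(0,0,.02))
for n in('scene','top'): cv2.imwrite(f'pics/{n}5.png',bot.grab_frame(n)[:,:,::-1])
crop('pics/scene5.png',215,205,290,260,8,'pics/s5.png');crop('pics/top5.png',320,100,380,160,8,'pics/t5.png')
t,P=tipnow()
print(proj('scene',[t,RING0]),proj('top',[t,RING0]), HM.T@(t-RING0))
```

```text
[-0.241 -0.181 -0.692  0.495  0.243  2.775] [-0.73549443  0.82258388 -1.88976709] [-0.12860725  0.67033767  0.01931795]
total [-9.5  1.1 -2.2] [ 0.13  0.07 -0.2 ] rows 1 each [-9.5, 1.1, -2.2] [0.13, 0.07, -0.2]
[[249.73878271 234.25192458]
 [251.30330139 240.31256384]] [[348.53835889 124.13516212]
 [346.86901747 125.23206527]] [ 0.00806438 -0.00209595  0.01731948]
```

View pics/s5.png

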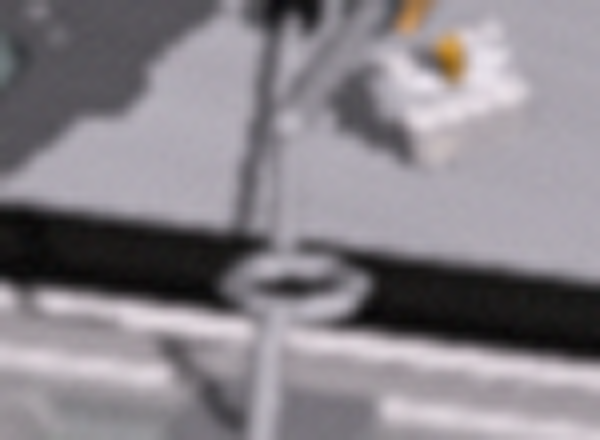

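View pics/t5.png

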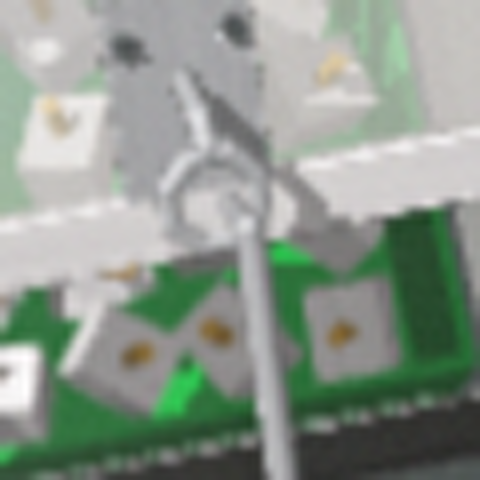

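Ring at top (346.6,125.2) and scene (251.4,240.4) both match the estimate. The tip is at ring-frame (8, -2, 17) mm. I'll centre it first, then push in.

Run:
```python
from h import *
plan(*hookgoal(-.001,0,.017),nmin=1)
print((-NO*3).round(2),(-UP*1).round(2))
```

```text
total [-7.7  1.3 -5.3] [ 0.13  0.06 -0.18] rows 1 each [-7.7, 1.3, -5.3] [0.13, 0.06, -0.18]
[ 1.69  0.33 -2.46] [-0.8  -0.16 -0.57]
```

>>> play_rows(
  offset=[
    [-4, 1, -2],
    [-3, 1, -1.5],
    [0, 0, 0],
    [0, 0, 0],
  ],
  delta_rot=[
    [0, 0, 0],
    [0, 0, 0],
    [0, 0, 0],
    [0, 0, 0],
  ],
  grip=[0, 0, 0, 0],
)

```text
t: 6.02
tool_pos: [0.4828, -0.0433, 0.2147]
tool_rot: [0.046, 0.883, 0.085, -0.459]
force: [0.2, 0.5, -2.3]
width: 0.233
```

Run:
```python
from h import *
plan(*hookgoal(-.001,0,.017),nmin=1)
t,P=tipnow();print(HM.T@(t-RING0)*1000)
s=bot.read_state();print(s['force'],s['torque'],s['dq'].round(3))
```

```text
total [ 1.  -0.5 -1.9] [ 0.14  0.1  -0.12] rows 1 each [1.0, -0.5, -1.9] [0.14, 0.1, -0.12]
[-0.62979543  1.23513752 19.30837136]
[ 0.17218311  0.50500064 -2.30958675] [-0.11757324  0.66904386  0.03713634] [-0.001 -0.006 -0.005  0.     0.    -0.001]
```

>>> play_rows(
  offset=[
    [2, 0.2, -2.8],
    [2, 0.2, -2.8],
    [2, 0.2, -2.8],
    [2, 0.2, -2.8],
    [2, 0.2, -2.8],
    [0, 0, 0],
  ],
  delta_rot=[
    [0, 0, 0],
    [0, 0, 0],
    [0, 0, 0],
    [0, 0, 0],
    [0, 0, 0],
    [0, 0, 0],
  ],
  grip=[0, 0, 0, 0, 0, 0],
)

```text
t: 6.78
tool_pos: [0.4937, -0.0422, 0.1995]
tool_rot: [0.046, 0.883, 0.085, -0.459]
force: [-0.4, -0.0, -2.1]
width: 0.239
```

```bash
cat > st.py <<'E'
from h import *
t,P=tipnow();print('tip in ring0 frame',(HM.T@(t-RING0)*1000).round(2))
s=bot.read_state();f=np.array(s['force']);print('t',s['t'],'f',f.round(2),'ringframe',(HM.T@f).round(2),'net',(HM.T@(f-np.array([.0,.5,-2.2]))).round(2))
E
python3 st.py
```

```text
tip in ring0 frame [-0.35  0.15  0.58]
t 6.775 f [-0.37 -0.   -2.1 ] ringframe [-1.5   0.07 -1.51] net [-0.32 -0.42  0.35]
```

>>> play_rows(
  offset=[
    [2, 0.2, -2.8],
    [2, 0.2, -2.8],
    [2, 0.2, -2.8],
    [2, 0.2, -2.8],
    [1.5, 0.2, -2.2],
    [0, 0, 0],
  ],
  delta_rot=[
    [0, 0, 0],
    [0, 0, 0],
    [0, 0, 0],
    [0, 0, 0],
    [0, 0, 0],
    [0, 0, 0],
  ],
  grip=[0, 0, 0, 0, 0, 0],
)

```text
t: 7.52
tool_pos: [0.5039, -0.0412, 0.1852]
tool_rot: [0.046, 0.883, 0.085, -0.459]
force: [0.4, 0.2, -2.1]
width: 0.233
```

```bash
python3 st.py
python3 - <<'E'
from h import *
for n in('scene','top'): cv2.imwrite(f'pics/{n}6.png',bot.grab_frame(n)[:,:,::-1])
crop('pics/scene6.png',215,205,290,260,8,'pics/s6.png');crop('pics/top6.png',320,100,380,160,8,'pics/t6.png')
E
```

```text
tip in ring0 frame [ -0.21  -0.73 -17.03]
t 7.525 f [ 0.37  0.23 -2.12] ringframe [-0.88  0.16 -1.97] net [ 0.3  -0.33 -0.12]
```

View pics/s6.png

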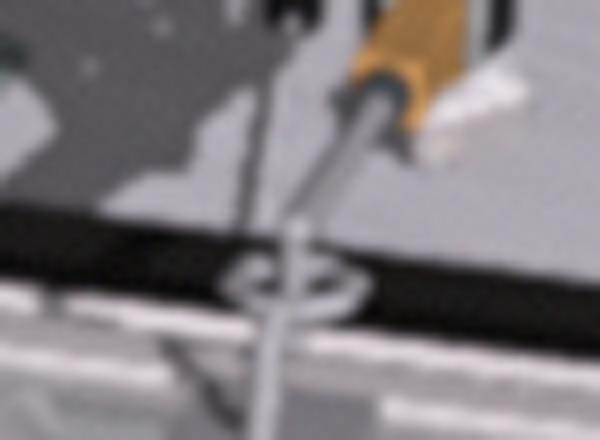

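View pics/t6.png

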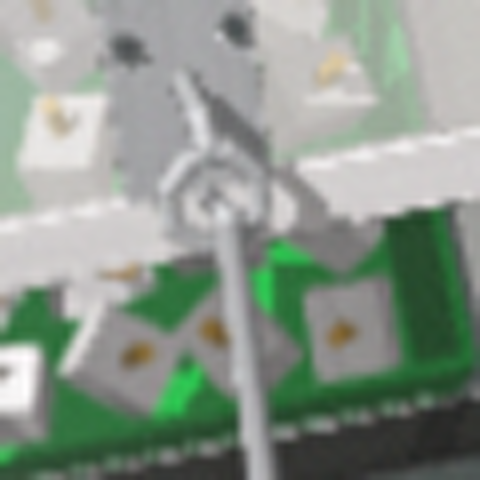

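The prong is through the ring at tip z = -17 mm with no contact force. I'll start the slow draw, feeling for contact.

>>> play_rows(
  offset=[
    [-1.2, -0.23, -0.86],
    [-1.2, -0.23, -0.86],
    [-1.2, -0.23, -0.86],
    [-1.2, -0.23, -0.86],
    [-1.2, -0.23, -0.86],
    [-1.2, -0.23, -0.86],
  ],
  delta_rot=[
    [0, 0, 0],
    [0, 0, 0],
    [0, 0, 0],
    [0, 0, 0],
    [0, 0, 0],
    [0, 0, 0],
  ],
  grip=[0, 0, 0, 0, 0, 0],
)

```text
t: 8.38
tool_pos: [0.4995, -0.0427, 0.1833]
tool_rot: [0.047, 0.885, 0.086, -0.456]
force: [4.6, 0.7, -1.3]
width: 0.232
```

```bash
python3 st.py
```

```text
tip in ring0 frame [ -4.91  -1.03 -14.54]
t 8.375 f [ 4.57  0.67 -1.3 ] ringframe [ 3.04 -0.21 -3.7 ] net [ 4.22 -0.7  -1.85]
```

>>> play_rows(
  offset=[
    [-1.4, -0.27, -1.2],
    [-1.4, -0.27, -1.2],
    [-1.4, -0.27, -1.2],
    [-1.4, -0.27, -1.2],
    [-1.4, -0.27, -1.2],
  ],
  delta_rot=[
    [0, 0, 0],
    [0, 0, 0],
    [0, 0, 0],
    [0, 0, 0],
    [0, 0, 0],
  ],
  grip=[0, 0, 0, 0, 0],
)

```text
t: 9.0
tool_pos: [0.4963, -0.0442, 0.1808]
tool_rot: [0.048, 0.887, 0.086, -0.452]
force: [5.7, 1.7, -1.0]
width: 0.233
```

```bash
python3 st.py
```

```text
tip in ring0 frame [ -8.99  -1.31 -13.04]
t 9.0 f [ 5.72  1.66 -0.98] ringframe [ 4.3   0.54 -4.2 ] net [ 5.48  0.05 -2.34]
```

>>> play_rows(
  offset=[
    [-1.6, -0.3, -1.4],
    [-1.6, -0.3, -1.4],
    [-1.6, -0.3, -1.4],
    [-1.6, -0.3, -1.4],
    [-1.6, -0.3, -1.4],
    [-1.6, -0.3, -1.4],
  ],
  delta_rot=[
    [0, 0.4, 0],
    [0, 0.4, 0],
    [0, 0.4, 0],
    [0, 0.4, 0],
    [0, 0.4, 0],
    [0, 0.4, 0],
  ],
  grip=[0, 0, 0, 0, 0, 0],
)

```text
t: 9.75
tool_pos: [0.4897, -0.0462, 0.176]
tool_rot: [0.047, 0.879, 0.088, -0.467]
force: [2.5, 0.8, 3.3]
width: 0.235
```

```bash
cat >> st.py <<'E'
plan(*hookgoal(0,0,0))
E
python3 st.py
python3 - <<'E'
from h import *
for n in('scene','top'): cv2.imwrite(f'pics/{n}7.png',bot.grab_frame(n)[:,:,::-1])
crop('pics/scene7.png',215,205,290,260,8,'pics/s7.png');crop('pics/top7.png',320,100,380,160,8,'pics/t7.png')
E
```

```text
tip in ring0 frame [-18.    -2.3  -19.13]
t 9.75 f [2.55 0.81 3.28] ringframe [4.06 0.31 1.17] net [ 5.24 -0.18  3.03]
total [ 4.4  4.5 23.4] [ 0.24 -0.92 -0.42] rows 1 each [4.4, 4.5, 23.4] [0.24, -0.92, -0.42]
```

View pics/s7.png

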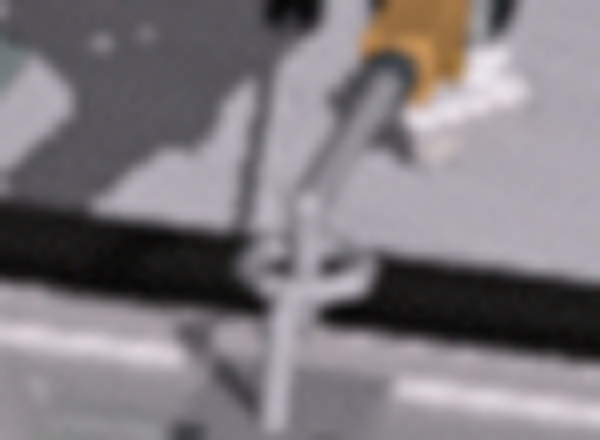

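View pics/t7.png

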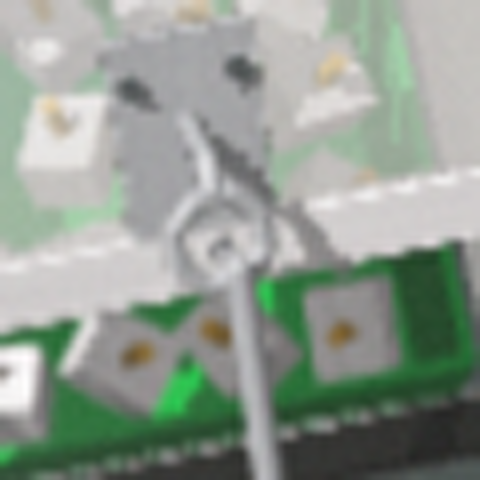

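>>> play_rows(
  offset=[
    [-1.9, -0.3, -1.0],
    [-1.9, -0.3, -1.0],
    [-1.9, -0.3, -1.2],
    [-1.9, -0.3, -1.2],
    [-1.9, -0.3, -1.3],
    [-1.9, -0.3, -1.3],
  ],
  delta_rot=[
    [0, 0, 0],
    [0, 0, 0],
    [0, 0.1, 0],
    [0, 0.1, 0],
    [0, 0.2, 0],
    [0, 0.2, 0],
  ],
  grip=[0, 0, 0, 0, 0, 0],
)

```text
t: 10.6
tool_pos: [0.4774, -0.0483, 0.1681]
tool_rot: [0.047, 0.876, 0.088, -0.472]
force: [2.8, 0.7, 4.3]
width: 0.23
```

```bash
python3 st.py
```

```text
tip in ring0 frame [-33.07  -2.31 -20.44]
t 10.6 f [2.83 0.71 4.34] ringframe [4.88 0.15 1.89] net [ 6.06 -0.34  3.75]
total [16.8  6.6 31.3] [ 0.25 -1.6  -0.38] rows 1 each [16.8, 6.6, 31.3] [0.25, -1.6, -0.38]
```

>>> play_rows(
  offset=[
    [-1.7, -0.3, -0.7],
    [-1.7, -0.3, -0.7],
    [-1.7, -0.3, -0.7],
    [-1.7, -0.3, -0.7],
    [-1.7, -0.3, -0.7],
    [-1.7, -0.3, -0.7],
  ],
  delta_rot=[
    [0, -0.2, 0],
    [0, -0.2, 0],
    [0, -0.2, 0],
    [0, -0.1, 0],
    [0, -0.1, 0],
    [0, -0.1, 0],
  ],
  grip=[0, 0, 0, 0, 0, 0],
)

```text
t: 11.35
tool_pos: [0.4638, -0.0503, 0.1601]
tool_rot: [0.046, 0.878, 0.087, -0.468]
force: [5.9, 0.7, -0.7]
width: 0.232
```

```bash
python3 st.py
```

```text
tip in ring0 frame [-48.66  -1.77 -17.61]
t 11.35 f [ 5.88  0.72 -0.71] ringframe [ 4.44 -0.41 -3.96] net [ 5.62 -0.9  -2.1 ]
total [30.4  8.5 39.3] [ 0.24 -1.09 -0.28] rows 1 each [30.4, 8.5, 39.3] [0.24, -1.09, -0.28]
```

>>> play_rows(
  offset=[
    [-1.2, -0.2, -0.7],
    [-1.1, -0.2, -0.7],
    [-1.1, -0.2, -0.7],
    [-1.1, -0.2, -0.7],
    [-1.1, -0.2, -0.7],
  ],
  delta_rot=[
    [0, 0, 0],
    [0, 0, 0],
    [0, 0, 0],
    [0, 0, 0],
    [0, 0, 0],
  ],
  grip=[0, 0, 0, 0, 0],
)

```text
t: 11.98
tool_pos: [0.4554, -0.0515, 0.1536]
tool_rot: [0.046, 0.877, 0.086, -0.471]
force: [4.5, 0.1, 1.3]
width: 0.235
```

```bash
python3 st.py
```

```text
tip in ring0 frame [-59.47  -1.77 -19.04]
t 11.975 f [4.49 0.1  1.34] ringframe [ 4.4  -0.76 -1.43] net [ 5.58 -1.25  0.42]
total [38.8  9.7 45.8] [ 0.23 -1.41 -0.17] rows 2 each [19.4, 4.9, 22.9] [0.12, -0.7, -0.08]
```

>>> play_rows(
  offset=[
    [-0.7, -0.1, -0.4],
    [-0.6, -0.1, -0.4],
    [-0.6, -0.1, -0.4],
    [-0.6, -0.1, -0.4],
  ],
  delta_rot=[
    [0, -0.1, 0],
    [0, -0.1, 0],
    [0, -0.1, 0],
    [0, 0, 0],
  ],
  grip=[0, 0, 0, 0],
)

```text
t: 12.48
tool_pos: [0.4519, -0.052, 0.151]
tool_rot: [0.046, 0.878, 0.085, -0.469]
force: [5.7, 0.4, 0.0]
width: 0.237
```

```bash
python3 st.py
```

```text
tip in ring0 frame [-63.8   -1.7  -18.49]
t 12.475 f [5.7  0.44 0.03] ringframe [ 4.67 -0.66 -3.23] net [ 5.86 -1.15 -1.38]
total [42.3 10.3 48.4] [ 0.23 -1.2  -0.11] rows 2 each [21.2, 5.1, 24.2] [0.12, -0.6, -0.06]
```

>>> play_rows(
  offset=[
    [-0.8, -0.13, -0.5],
    [-0.8, -0.13, -0.5],
    [-0.8, -0.13, -0.5],
    [-0.8, -0.13, -0.5],
    [-0.8, -0.13, -0.5],
  ],
  delta_rot=[
    [0, 0, 0],
    [0, 0, 0],
    [0, 0, 0],
    [0, 0, 0],
    [0, 0, 0],
  ],
  grip=[0, 0, 0, 0, 0],
)

```text
t: 13.1
tool_pos: [0.447, -0.0529, 0.1477]
tool_rot: [0.045, 0.877, 0.085, -0.47]
force: [4.8, 0.8, 0.2]
width: 0.236
```

```bash
python3 st.py
```

```text
tip in ring0 frame [-69.78  -1.76 -18.62]
t 13.1 f [4.83 0.79 0.24] ringframe [ 4.15 -0.15 -2.6 ] net [ 5.33 -0.64 -0.75]
total [47.2 11.1 51.7] [ 0.24 -1.26 -0.06] rows 2 each [23.6, 5.6, 25.9] [0.12, -0.63, -0.03]
```

>>> play_rows(
  offset=[
    [-0.8, -0.13, -0.5],
    [-0.8, -0.13, -0.5],
    [-0.8, -0.13, -0.5],
    [-0.8, -0.13, -0.5],
    [-0.8, -0.13, -0.5],
  ],
  delta_rot=[
    [0, 0, 0],
    [0, 0, 0],
    [0, 0, 0],
    [0, 0, 0],
    [0, 0, 0],
  ],
  grip=[0, 0, 0, 0, 0],
)

```text
t: 13.72
tool_pos: [0.4422, -0.0537, 0.1445]
tool_rot: [0.045, 0.877, 0.085, -0.47]
force: [4.9, 0.4, -0.7]
width: 0.231
```

```bash
python3 st.py
```

```text
tip in ring0 frame [-75.62  -1.79 -18.63]
t 13.725 f [ 4.92  0.44 -0.69] ringframe [ 3.63 -0.51 -3.38] net [ 4.81 -1.   -1.52]
total [51.9 12.  54.9] [ 0.25 -1.32 -0.02] rows 2 each [26.0, 6.0, 27.5] [0.13, -0.66, -0.01]
```

>>> play_rows(
  offset=[
    [-0.8, -0.13, -0.5],
    [-0.8, -0.13, -0.5],
    [-0.8, -0.13, -0.5],
  ],
  delta_rot=[
    [0, 0, 0],
    [0, 0, 0],
    [0, 0, 0],
  ],
  grip=[0, 0, 0],
)

```text
t: 14.1
tool_pos: [0.4393, -0.0542, 0.1426]
tool_rot: [0.045, 0.877, 0.084, -0.471]
force: [4.2, 0.3, 0.4]
width: 0.234
```

```bash
python3 st.py
```

```text
tip in ring0 frame [-79.12  -1.82 -18.64]
t 14.1 f [4.18 0.34 0.36] ringframe [ 3.62 -0.47 -2.1 ] net [ 4.81 -0.96 -0.24]
total [54.8 12.5 56.8] [ 0.26 -1.35  0.01] rows 2 each [27.4, 6.2, 28.4] [0.13, -0.68, 0.01]
```

>>> play_rows(
  offset=[
    [-0.8, -0.13, -0.5],
    [-0.8, -0.13, -0.5],
    [-0.8, -0.13, -0.5],
  ],
  delta_rot=[
    [0, 0, 0],
    [0, 0, 0],
    [0, 0, 0],
  ],
  grip=[0, 0, 0],
)

```text
t: 14.48
tool_pos: [0.4365, -0.0547, 0.1407]
tool_rot: [0.045, 0.877, 0.084, -0.471]
force: [4.5, -0.3, 0.5]
width: 0.231
```

```bash
python3 st.py
```

```text
tip in ring0 frame [-82.59  -1.8  -18.63]
t 14.475 f [ 4.53 -0.3   0.5 ] ringframe [ 3.88 -1.16 -2.11] net [ 5.07 -1.65 -0.25]
total [57.7 12.9 58.7] [ 0.26 -1.38  0.04] rows 2 each [28.8, 6.5, 29.4] [0.13, -0.69, 0.02]
```

Run:
```python
from h import *
for n in('scene','top'): cv2.imwrite(f'pics/{n}8.png',bot.grab_frame(n)[:,:,::-1])
crop('pics/scene8.png',205,180,305,255,8,'pics/s8.png');crop('pics/top8.png',310,100,385,165,8,'pics/t8.png')
t,P=tipnow();print(proj('scene',t),proj('top',t))
```

```text
[[259.32738411 233.48192369]] [[350.07164369 151.76673051]]
```

View pics/s8.png

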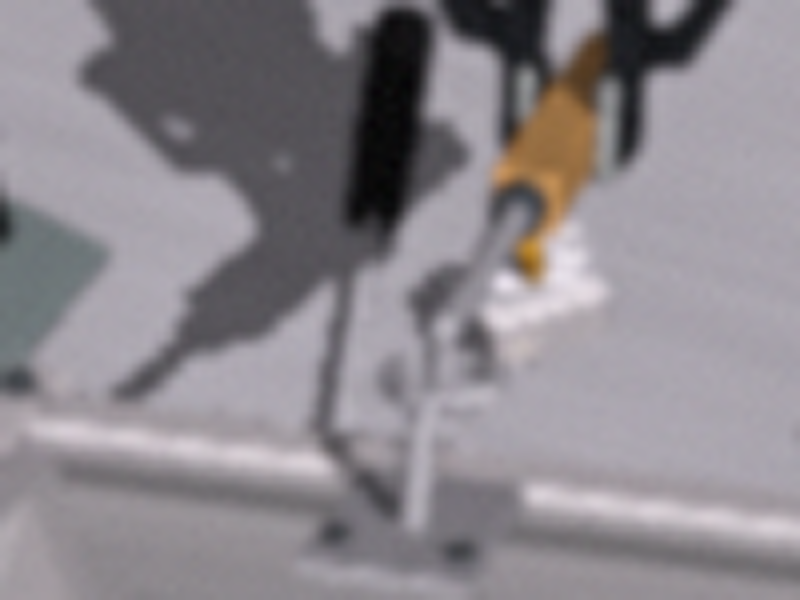

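View pics/t8.png

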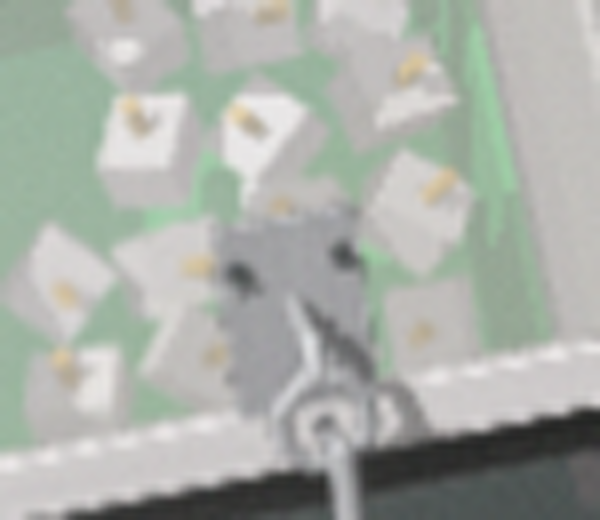

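Run:
```python
from h import *
p,e=tri((205+437/8-.44,180+388/8-.44),(310+325/8-.44,100+422/8-.44));print(p,e,HM.T@(p-RING0))
```

```text
[ 0.58656624 -0.0243726   0.2388786 ] 0.002037885981999337 [-0.07731358 -0.00057581 -0.00259986]
```

>>> play_rows(
  offset=[
    [-0.8, -0.13, -0.5],
    [-0.8, -0.13, -0.5],
    [-0.8, -0.13, -0.5],
  ],
  delta_rot=[
    [0, 0, 0],
    [0, 0, 0],
    [0, 0, 0],
  ],
  grip=[0, 0, 0],
)

```text
t: 14.95
tool_pos: [0.4346, -0.0552, 0.1396]
tool_rot: [0.045, 0.877, 0.084, -0.47]
force: [8.3, 1.2, 1.4]
width: 0.235
```

```bash
python3 st.py
```

```text
tip in ring0 frame [-84.79  -1.87 -18.16]
t 14.95 f [8.29 1.17 1.37] ringframe [ 7.64 -0.43 -3.67] net [ 8.82 -0.92 -1.81]
total [59.6 13.4 59.8] [ 0.27 -1.3   0.03] rows 2 each [29.8, 6.7, 29.9] [0.13, -0.65, 0.02]
```

The force rises to about 9 N, so this is the stop. I'll increase it gently.

>>> play_rows(
  offset=[
    [-0.8, -0.13, -0.5],
    [-0.8, -0.13, -0.5],
  ],
  delta_rot=[
    [0, 0, 0],
    [0, 0, 0],
  ],
  grip=[0, 0],
)

```text
t: 15.2
tool_pos: [0.4345, -0.0555, 0.1399]
tool_rot: [0.046, 0.878, 0.085, -0.469]
force: [9.5, 1.9, 0.3]
width: 0.231
```

```bash
python3 st.py
```

```text
tip in ring0 frame [-84.62  -1.88 -17.29]
t 15.2 f [9.55 1.89 0.34] ringframe [ 8.17  0.04 -5.3 ] net [ 9.35 -0.45 -3.44]
total [59.6 13.7 59.5] [ 0.29 -1.1  -0.04] rows 2 each [29.8, 6.9, 29.8] [0.14, -0.55, -0.02]
```

>>> play_rows(
  offset=[
    [-0.95, -0.16, -0.85],
    [-0.95, -0.16, -0.85],
  ],
  delta_rot=[
    [0, 0.1, 0],
    [0, 0.1, 0],
  ],
  grip=[0, 0],
)

```text
t: 15.45
tool_pos: [0.4347, -0.0558, 0.1398]
tool_rot: [0.046, 0.878, 0.085, -0.468]
force: [10.8, 2.1, -0.2]
width: 0.23
```

```bash
python3 st.py
```

```text
tip in ring0 frame [-84.62  -1.98 -17.25]
t 15.45 f [10.76  2.14 -0.21] ringframe [ 8.87  0.05 -6.46] net [10.06 -0.44 -4.6 ]
total [59.5 14.1 59.6] [ 0.3  -1.06 -0.12] rows 2 each [29.8, 7.0, 29.8] [0.15, -0.53, -0.06]
```

>>> play_rows(
  offset=[
    [-1.2, -0.2, -1.1],
    [-1.2, -0.2, -1.1],
  ],
  delta_rot=[
    [0, 0.1, 0],
    [0, 0.1, 0],
  ],
  grip=[0, 0],
)

```text
t: 15.7
tool_pos: [0.4348, -0.0562, 0.1397]
tool_rot: [0.047, 0.879, 0.086, -0.467]
force: [11.2, 1.8, 0.0]
width: 0.229
```

```bash
python3 st.py
```

```text
tip in ring0 frame [-84.59  -2.02 -17.06]
t 15.7 f [11.22  1.78  0.03] ringframe [ 9.33 -0.39 -6.48] net [10.51 -0.88 -4.62]
total [59.4 14.4 59.7] [ 0.32 -0.95 -0.23] rows 2 each [29.7, 7.2, 29.9] [0.16, -0.47, -0.12]
```

>>> play_rows(
  offset=[
    [-1.4, -0.22, -1.4],
    [-1.4, -0.22, -1.4],
    [-1.4, -0.22, -1.4],
  ],
  delta_rot=[
    [0, 0.15, 0],
    [0, 0.15, 0],
    [0, 0.15, 0],
  ],
  grip=[0, 0, 0],
)

```text
t: 16.08
tool_pos: [0.4352, -0.0569, 0.1392]
tool_rot: [0.048, 0.879, 0.087, -0.466]
force: [10.9, 3.0, 0.5]
width: 0.234
```

```bash
python3 st.py
```

```text
tip in ring0 frame [-84.61  -2.11 -17.24]
t 16.075 f [10.91  3.03  0.5 ] ringframe [ 9.54  0.89 -6.06] net [10.72  0.4  -4.2 ]
total [59.  15.1 60.2] [ 0.36 -0.83 -0.43] rows 2 each [29.5, 7.6, 30.1] [0.18, -0.42, -0.22]
```

>>> play_rows(
  offset=[
    [-1.8, -0.1, -1.3],
    [-1.8, -0.1, -1.3],
    [-1.8, -0.1, -1.3],
  ],
  delta_rot=[
    [0, 0.1, 0.1],
    [0, 0.1, 0.1],
    [0, 0.1, 0.1],
  ],
  grip=[0, 0, 0],
)

```text
t: 16.45
tool_pos: [0.4351, -0.0578, 0.1396]
tool_rot: [0.051, 0.88, 0.09, -0.464]
force: [14.0, 2.1, -0.4]
width: 0.236
```

```bash
python3 st.py
```

```text
tip in ring0 frame [-84.47  -1.62 -15.82]
t 16.45 f [13.96  2.07 -0.38] ringframe [11.34 -0.64 -8.39] net [12.52 -1.13 -6.53]
total [59.  16.1 59.8] [ 0.45 -0.5  -0.87] rows 2 each [29.5, 8.0, 29.9] [0.23, -0.25, -0.43]
```

>>> play_rows(
  offset=[
    [-1.6, 0, -1.45],
    [-1.6, 0, -1.45],
    [-1.6, 0, -1.45],
    [-1.6, 0, -1.45],
  ],
  delta_rot=[
    [0, 0.15, -0.1],
    [0, 0.15, -0.1],
    [0, 0.15, -0.1],
    [0, 0.15, -0.1],
  ],
  grip=[0, 0, 0, 0],
)

```text
t: 16.95
tool_pos: [0.4355, -0.058, 0.1392]
tool_rot: [0.051, 0.881, 0.089, -0.462]
force: [15.0, 3.2, -1.0]
width: 0.234
```

```bash
python3 st.py
```

```text
tip in ring0 frame [-84.36  -2.07 -15.84]
t 16.95 f [14.99  3.24 -1.02] ringframe [11.99  0.32 -9.62] net [13.17 -0.17 -7.76]
total [58.6 16.3 60.2] [ 0.52 -0.31 -0.74] rows 2 each [29.3, 8.1, 30.1] [0.26, -0.15, -0.37]
```

>>> play_rows(
  offset=[
    [-1.2, 0, -1.4],
    [-1.2, 0, -1.4],
    [-1.2, 0, -1.4],
  ],
  delta_rot=[
    [0, 0.15, -0.1],
    [0, 0.15, -0.1],
    [0, 0.15, -0.1],
  ],
  grip=[0, 0, 0],
)

```text
t: 17.32
tool_pos: [0.4361, -0.0578, 0.1382]
tool_rot: [0.051, 0.881, 0.088, -0.462]
force: [11.5, 3.1, 0.9]
width: 0.234
```

```bash
python3 st.py
```

```text
tip in ring0 frame [-84.44  -2.14 -16.88]
t 17.325 f [11.5   3.09  0.88] ringframe [10.24  0.84 -6.08] net [11.42  0.35 -4.23]
total [58.1 16.  61.2] [ 0.54 -0.28 -0.65] rows 2 each [29.0, 8.0, 30.6] [0.27, -0.14, -0.33]
```

>>> play_rows(
  offset=[
    [-1.45, -0.05, -1.35],
    [-1.45, -0.05, -1.35],
    [-1.45, -0.05, -1.35],
    [-1.45, -0.05, -1.35],
  ],
  delta_rot=[
    [0, 0.1, -0.05],
    [0, 0.1, -0.05],
    [0, 0.1, -0.05],
    [0, 0.1, -0.05],
  ],
  grip=[0, 0, 0, 0],
)

```text
t: 17.82
tool_pos: [0.4364, -0.058, 0.1378]
tool_rot: [0.052, 0.882, 0.088, -0.46]
force: [12.5, 2.7, -0.1]
width: 0.232
```

```bash
python3 st.py
```

```text
tip in ring0 frame [-84.29  -2.14 -16.36]
t 17.825 f [12.52  2.66 -0.09] ringframe [10.43  0.22 -7.4 ] net [11.62 -0.27 -5.55]
total [57.7 16.3 61.6] [ 0.6   0.07 -0.71] rows 2 each [28.9, 8.1, 30.8] [0.3, 0.03, -0.35]
```

>>> play_rows(
  offset=[
    [-1.45, -0.05, -1.35],
    [-1.45, -0.05, -1.35],
    [-1.45, -0.05, -1.35],
    [-1.45, -0.05, -1.35],
    [-1.45, -0.05, -1.35],
  ],
  delta_rot=[
    [0, 0.12, -0.05],
    [0, 0.12, -0.05],
    [0, 0.12, -0.05],
    [0, 0.12, -0.05],
    [0, 0.12, -0.05],
  ],
  grip=[0, 0, 0, 0, 0],
)

```text
t: 18.45
tool_pos: [0.4369, -0.0584, 0.1373]
tool_rot: [0.053, 0.883, 0.088, -0.457]
force: [12.8, 2.6, -0.2]
width: 0.234
```

```bash
python3 st.py
```

```text
tip in ring0 frame [-84.21  -2.14 -16.14]
t 18.45 f [12.81  2.62 -0.17] ringframe [10.61  0.13 -7.63] net [11.8  -0.36 -5.77]
total [57.3 16.6 62.1] [ 0.68  0.38 -0.78] rows 2 each [28.6, 8.3, 31.1] [0.34, 0.19, -0.39]
```

>>> play_rows(
  offset=[
    [-1.45, -0.05, -1.35],
    [-1.45, -0.05, -1.35],
    [-1.45, -0.05, -1.35],
    [-1.45, -0.05, -1.35],
    [-1.45, -0.05, -1.35],
  ],
  delta_rot=[
    [0, 0.15, -0.05],
    [0, 0.15, -0.05],
    [0, 0.15, -0.05],
    [0, 0.15, -0.05],
    [0, 0.15, -0.05],
  ],
  grip=[0, 0, 0, 0, 0],
)

```text
t: 19.08
tool_pos: [0.4373, -0.0587, 0.1368]
tool_rot: [0.054, 0.884, 0.088, -0.456]
force: [12.3, 2.2, -0.6]
width: 0.231
```

```bash
python3 st.py;python3 - <<'E'
from h import *
for n in('scene','top'): cv2.imwrite(f'pics/{n}9.png',bot.grab_frame(n)[:,:,::-1])
crop('pics/scene9.png',205,180,305,255,8,'pics/s9.png');crop('pics/top9.png',310,100,385,165,8,'pics/t9.png')
E
```

```text
tip in ring0 frame [-84.15  -2.14 -16.36]
t 19.075 f [12.29  2.17 -0.58] ringframe [ 9.9  -0.22 -7.62] net [11.08 -0.71 -5.76]
total [56.8 16.9 62.6] [ 0.75  0.54 -0.86] rows 2 each [28.4, 8.5, 31.3] [0.38, 0.27, -0.43]
```

View pics/s9.png

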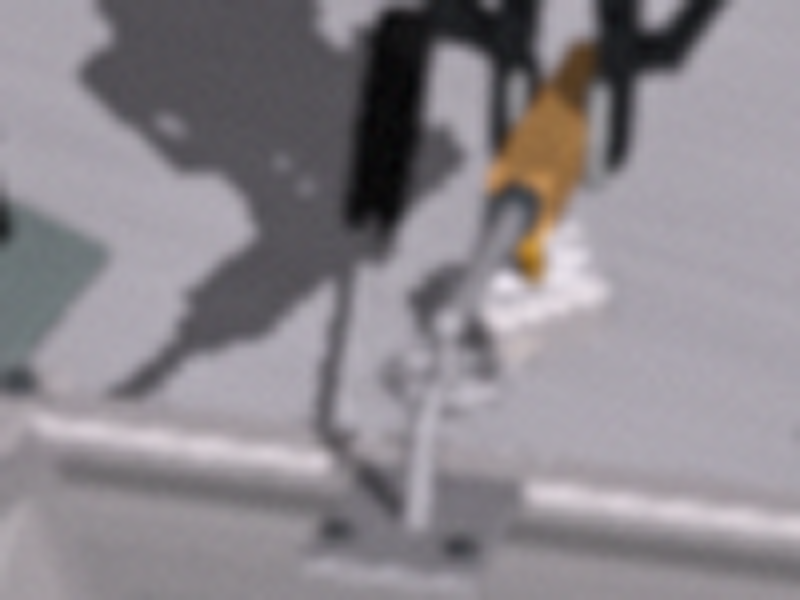

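View pics/t9.png

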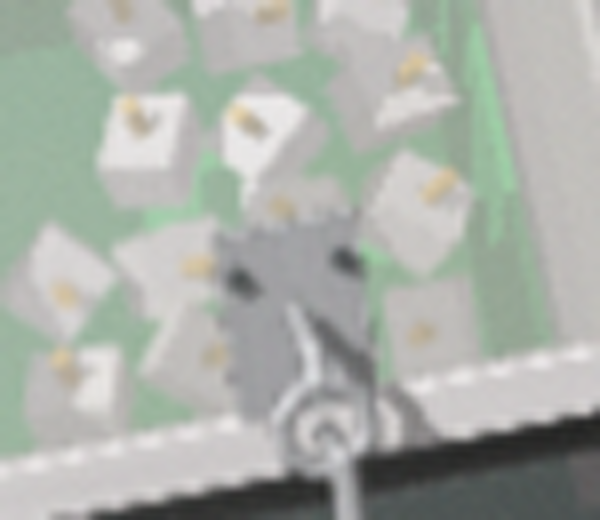

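Comparing pictures 8 and 9, the ring moved by less than 1 px, so the hatch is at its stop, and I held about 13 N there for over 1 s. Now I'll unload and centre the prong in the ring.

>>> play_rows(
  offset=[
    [-0.5, 0, -0.5],
    [0.8, 0.15, 0.5],
    [1.2, 0.2, 0.8],
    [1.2, 0.2, 0.8],
    [1.2, 0.2, 0.8],
    [0, 0, 0],
  ],
  delta_rot=[
    [0, 0, 0],
    [0, 0, 0],
    [0, 0, 0],
    [0, 0, 0],
    [0, 0, 0],
    [0, 0, 0],
  ],
  grip=[0, 0, 0, 0, 0, 0],
)

```text
t: 19.92
tool_pos: [0.4388, -0.057, 0.1369]
tool_rot: [0.053, 0.883, 0.089, -0.459]
force: [0.6, -0.6, -1.8]
width: 0.233
```

```bash
python3 st.py;python3 - <<'E'
from h import *
for n in('scene','top'): cv2.imwrite(f'pics/{n}10.png',bot.grab_frame(n)[:,:,::-1])
crop('pics/scene10.png',205,180,305,255,8,'pics/s10.png');crop('pics/top10.png',310,100,385,165,8,'pics/t10.png')
E
```

```text
tip in ring0 frame [-82.72  -0.92 -18.24]
t 19.925 f [ 0.65 -0.63 -1.77] ringframe [-0.59 -0.74 -1.75] net [ 0.59 -1.24  0.11]
total [55.3 15.2 62.5] [ 0.68  0.21 -0.89] rows 2 each [27.7, 7.6, 31.3] [0.34, 0.1, -0.44]
```

View pics/t10.png

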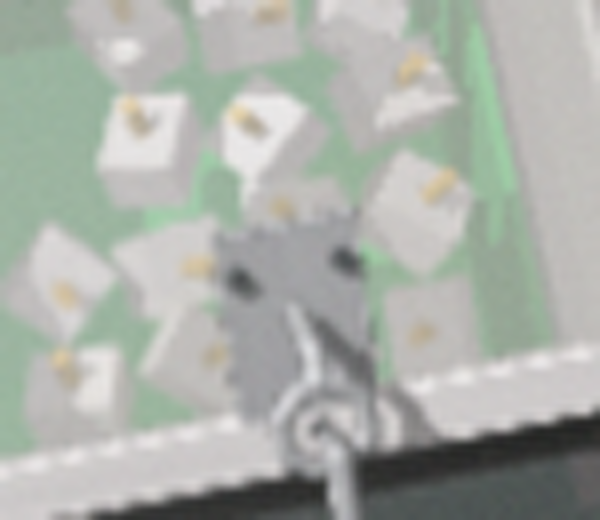

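View pics/s10.png

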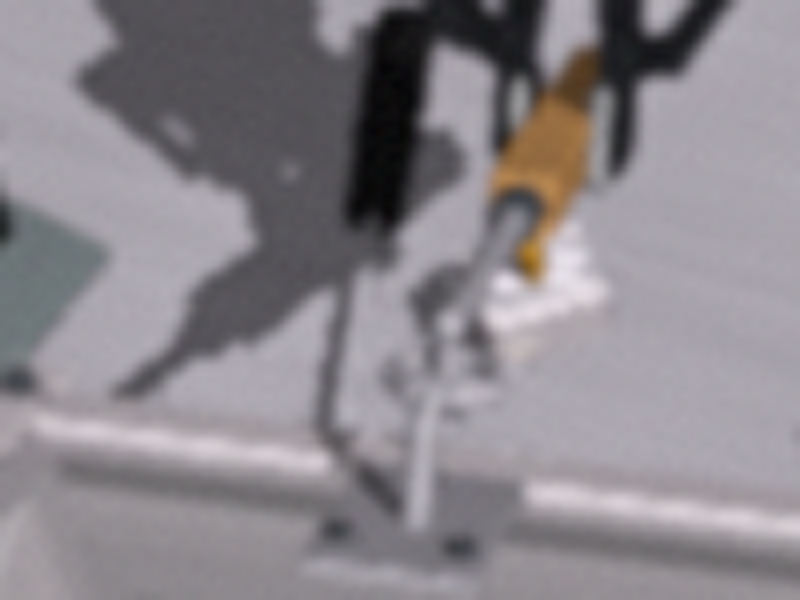

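>>> play_rows(
  offset=[
    [1.5, 0.2, 1],
    [1.3, 0.2, 0.9],
    [0, 0, 0],
    [0, 0, 0],
  ],
  delta_rot=[
    [0, 0, 0],
    [0, 0, 0],
    [0, 0, 0],
    [0, 0, 0],
  ],
  grip=[0, 0, 0, 0],
)

```text
t: 20.52
tool_pos: [0.4418, -0.0566, 0.1389]
tool_rot: [0.053, 0.883, 0.089, -0.459]
force: [0.4, -0.2, -1.6]
width: 0.238
```

```bash
python3 st.py
```

```text
tip in ring0 frame [-79.11  -1.07 -18.26]
t 20.525 f [ 0.43 -0.18 -1.56] ringframe [-0.57 -0.26 -1.5 ] net [ 0.61 -0.75  0.36]
total [52.4 14.8 60.5] [ 0.68  0.21 -0.89] rows 2 each [26.2, 7.4, 30.2] [0.34, 0.1, -0.44]
```

Free of contact and centred. Now I'll withdraw along the ring's axis.

>>> play_rows(
  offset=[
    [-1.7, -0.3, 2.5],
    [-1.7, -0.3, 2.5],
    [-1.7, -0.3, 2.5],
    [-1.7, -0.3, 2.5],
    [-1.7, -0.3, 2.5],
  ],
  delta_rot=[
    [0, 0, 0],
    [0, 0, 0],
    [0, 0, 0],
    [0, 0, 0],
    [0, 0, 0],
  ],
  grip=[0, 0, 0, 0, 0],
)

```text
t: 21.15
tool_pos: [0.4325, -0.0581, 0.1522]
tool_rot: [0.053, 0.883, 0.089, -0.459]
force: [0.1, -0.3, -2.4]
width: 0.232
```

```bash
python3 st.py
```

```text
tip in ring0 frame [-79.2   -0.84  -2.05]
t 21.15 f [ 0.13 -0.27 -2.4 ] ringframe [-1.32 -0.28 -2.01] net [-0.13 -0.77 -0.15]
total [61.6 16.4 47.2] [ 0.68  0.2  -0.89] rows 2 each [30.8, 8.2, 23.6] [0.34, 0.1, -0.45]
```

>>> play_rows(
  offset=[
    [-2, -0.3, 3],
    [-2, -0.3, 3],
    [-3, -0.5, 4],
    [-4, -1, 6],
    [-6, -1, 9],
    [-6, -1, 9],
    [-6, -1, 9],
  ],
  delta_rot=[
    [0, 0, 0],
    [0, 0, 0],
    [0, 0, 0],
    [0, 0, 0],
    [0, 0, 0],
    [0, 0, 0],
    [0, 0, 0],
  ],
  grip=[0, 0, 0, 0, 0, 0, 0],
)

```text
t: 22.02
tool_pos: [0.4015, -0.0633, 0.1976]
tool_rot: [0.053, 0.882, 0.089, -0.459]
force: [1.1, 0.3, -1.9]
width: 0.236
```

```bash
python3 st.py;python3 - <<'E'
from h import *
for n in('scene','top'): cv2.imwrite(f'pics/{n}11.png',bot.grab_frame(n)[:,:,::-1])
crop('pics/scene11.png',130,130,330,280,4,'pics/s11.png');crop('pics/top11.png',290,90,470,225,4.4,'pics/t11.png')
t,P=tipnow();print(proj('scene',t),proj('top',t),pose()[0])
E
```

```text
tip in ring0 frame [-7.902e+01  3.000e-02  5.310e+01]
t 22.025 f [ 1.07  0.33 -1.93] ringframe [-0.19  0.12 -2.22] net [ 0.99 -0.37 -0.36]
total [92.7 21.6  1.8] [ 0.67  0.17 -0.91] rows 2 each [46.3, 10.8, 0.9] [0.33, 0.09, -0.45]
[[261.12739003 205.32068717]] [[354.75443858 160.6423487 ]] [ 0.40193886 -0.06360738  0.19818964]
```

View pics/t11.png

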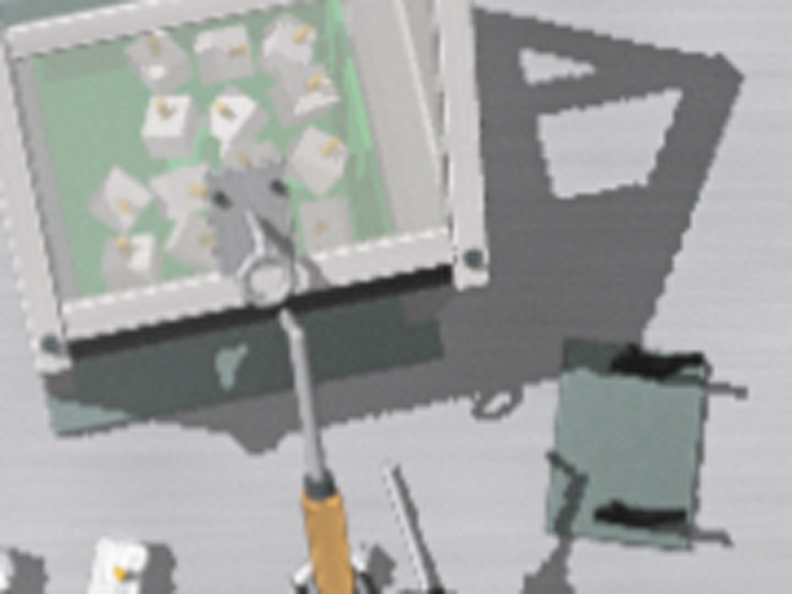

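View pics/s11.png

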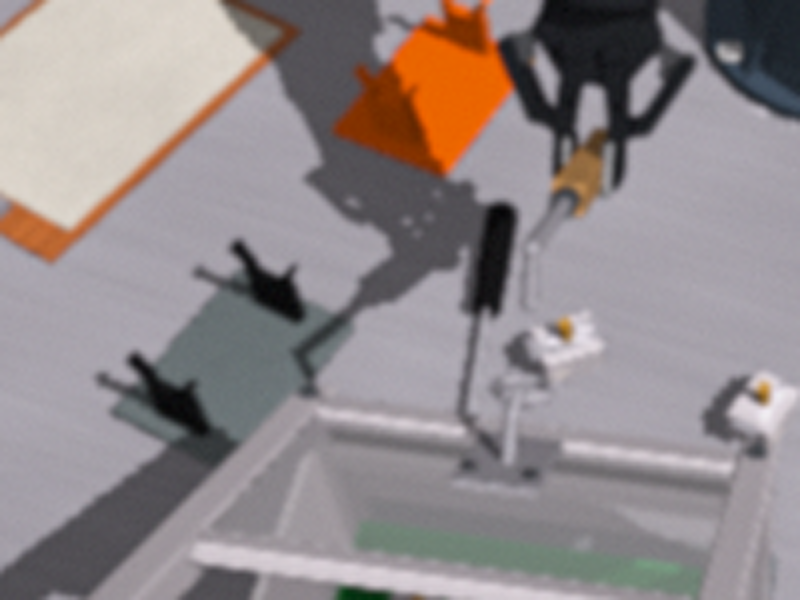

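The prong is out and the hatch's lower bar sits at the front. In top at (288,315) the tip matches prediction within 1 px, so the pole has not slipped in the grip. I'll return to above the rest.

Run:
```python
from h import *
plan([.503,-.3159,.20],toolR(poleR(-8.3,0),-1),nmin=8)
```

```text
total [ 101.1 -252.3    1.8] [ -0.37  35.25 -19.77] rows 8 each [12.6, -31.5, 0.2] [-0.05, 4.41, -2.47]
```

>>> play_rows(
  offset=[
    [-5, -10, 35],
    [0, -30, 35],
    [10, -45, 10],
    [20, -45, 0],
    [25, -45, 0],
    [25, -40, -10],
    [20, -25, -10],
    [0, 0, 0],
  ],
  delta_rot=[
    [0, 0, -2],
    [0, 3, -3],
    [0, 6, -3],
    [0, 6, -3],
    [0, 6, -3],
    [0, 6, -3],
    [0, 5, -2],
    [0, 2, 0],
  ],
  grip=[0, 0, 0, 0, 0, 0, 0, 0],
)

```text
t: 23.12
tool_pos: [0.4999, -0.3125, 0.2575]
tool_rot: [-0.041, 0.707, -0.055, -0.704]
force: [-0.2, 0.7, -0.5]
width: 0.235
```

Run:
```python
from h import *
print(pose()[0]);plan([.503,-.3159,.12],toolR(poleR(-8.3,0),-1),nmin=4)
```

```text
[ 0.49985147 -0.31252955  0.25750894]
total [   3.1   -3.4 -137.5] [ 1.11  0.23 -0.51] rows 4 each [0.8, -0.8, -34.4] [0.28, 0.06, -0.13]
```

>>> play_rows(
  offset=[
    [1.5, -1.7, -15],
    [1.5, -1.7, -30],
    [0, 0, -40],
    [0, 0, -30],
    [0, 0, -10],
    [0, 0, 0],
  ],
  delta_rot=[
    [0.6, 0.1, -0.3],
    [0.5, 0.1, -0.2],
    [0, 0, 0],
    [0, 0, 0],
    [0, 0, 0],
    [0, 0, 0],
  ],
  grip=[0, 0, 0, 0, 0, 0],
)

```text
t: 23.88
tool_pos: [0.5024, -0.3152, 0.1242]
tool_rot: [-0.053, 0.706, -0.05, -0.704]
force: [0.8, 0.1, -2.0]
width: 0.235
```

Run:
```python
from h import *
print(pose()[0],bot.read_state()['force']);plan([.503,-.3159,.0479],toolR(poleR(-8.3,0),-1),nmin=1)
for n in('scene','top'): cv2.imwrite(f'pics/{n}12.png',bot.grab_frame(n)[:,:,::-1])
crop('pics/scene12.png',120,150,240,280,4.6,'pics/s12.png')
crop('pics/top12.png',405,130,465,220,6.6,'pics/t12.png')
t,P=tipnow();print(proj('scene',t),proj('top',t))
```

```text
[ 0.50236586 -0.31517257  0.1242163 ] [ 0.76149426  0.05984858 -2.03714518]
total [  0.6  -0.7 -76.3] [-0.21  0.19  0.05] rows 2 each [0.3, -0.4, -38.2] [-0.11, 0.09, 0.02]
[[137.50747725 248.5486199 ]] [[447.82093935 131.9392393 ]]
```

View pics/s12.png

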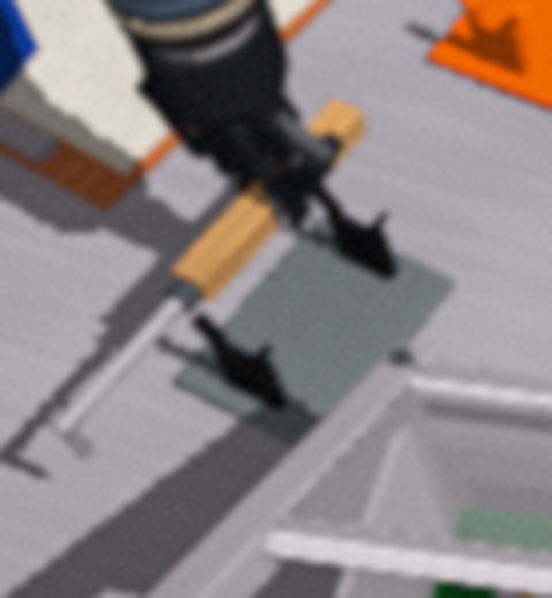

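View pics/t12.png

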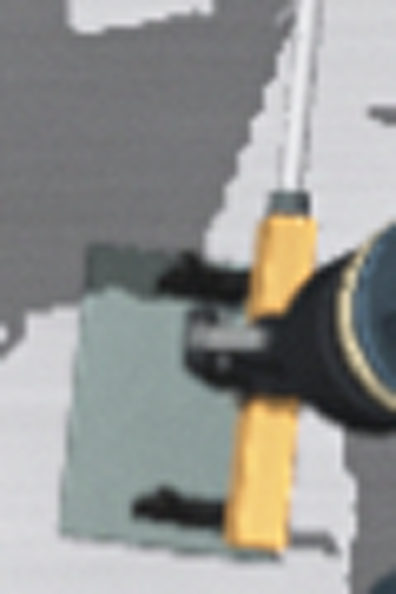

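Aligned above the slots. I'll lower it.

>>> play_rows(
  offset=[
    [0.4, -0.5, -15],
    [0, 0, -18],
    [0, 0, -12],
    [0, 0, -7],
    [0, 0, -5],
    [0, 0, 0],
  ],
  delta_rot=[
    [-0.2, 0.2, 0],
    [0, 0, 0],
    [0, 0, 0],
    [0, 0, 0],
    [0, 0, 0],
    [0, 0, 0],
  ],
  grip=[0, 0, 0, 0, 0, 0],
)

```text
t: 24.72
tool_pos: [0.5055, -0.3172, 0.0681]
tool_rot: [-0.05, 0.708, -0.053, -0.703]
force: [0.1, 0.3, -1.3]
width: 0.237
```

Run:
```python
from h import *
print(pose()[0],bot.read_state()['force']);plan([.503,-.3159,.0479],toolR(poleR(-8.3,0),-1),nmin=1)
```

```text
[ 0.50554921 -0.31724378  0.06808115] [ 0.06538016  0.33624024 -1.31236466]
total [ -2.5   1.3 -20.2] [0.26 0.35 0.03] rows 1 each [-2.5, 1.3, -20.2] [0.26, 0.35, 0.03]
```

>>> play_rows(
  offset=[
    [-2, 1, -3],
    [-0.5, 0.3, -3],
    [0, 0, -3],
    [0, 0, -3],
    [0, 0, -3],
  ],
  delta_rot=[
    [0.25, 0.35, 0],
    [0, 0, 0],
    [0, 0, 0],
    [0, 0, 0],
    [0, 0, 0],
  ],
  grip=[0, 0, 0, 0, 0],
)

```text
t: 25.35
tool_pos: [0.5035, -0.3163, 0.0532]
tool_rot: [-0.051, 0.706, -0.052, -0.705]
force: [0.4, -0.2, -1.7]
width: 0.231
```

Run:
```python
from h import *
print(pose()[0],bot.read_state()['force']);plan([.503,-.3159,.0479],toolR(poleR(-8.3,0),-1),nmin=1)
```

```text
[ 0.50352749 -0.3162731   0.05322933] [ 0.44404427 -0.24585913 -1.71524287]
total [-0.5  0.4 -5.3] [0.05 0.08 0.03] rows 1 each [-0.5, 0.4, -5.3] [0.05, 0.08, 0.03]
```

>>> play_rows(
  offset=[
    [-0.3, 0.3, -2],
    [0, 0, -2],
    [0, 0, -1.2],
    [0, 0, 0],
  ],
  delta_rot=[
    [0, 0, 0],
    [0, 0, 0],
    [0, 0, 0],
    [0, 0, 0],
  ],
  grip=[0, 0, 0, 0],
)

```text
t: 25.85
tool_pos: [0.5032, -0.316, 0.048]
tool_rot: [-0.051, 0.706, -0.052, -0.705]
force: [-0.3, 0.1, -1.7]
width: 0.23
```

Run:
```python
from h import *
print(pose()[0],bot.read_state()['force']);plan([.503,-.3159,.0479],toolR(poleR(-8.3,0),-1),nmin=1)
```

```text
[ 0.50317569 -0.31595803  0.04804855] [-0.27916655  0.11832209 -1.67678342]
total [-0.2  0.1 -0.1] [0.06 0.08 0.04] rows 1 each [-0.2, 0.1, -0.1] [0.06, 0.08, 0.04]
```

>>> play_rows(
  offset=[
    [0, 0, -1],
    [0, 0, 0],
    [0, 0, 0],
    [0, 0, 0],
    [0, 0, 0],
    [0, 0, 0],
    [0, 0, 0],
  ],
  delta_rot=[
    [0, 0, 0],
    [0, 0, 0],
    [0, 0, 0],
    [0, 0, 0],
    [0, 0, 0],
    [0, 0, 0],
    [0, 0, 0],
  ],
  grip=[0, 0, 40, 60, 80, 100, 100],
)

```text
t: 26.72
tool_pos: [0.5037, -0.3163, 0.048]
tool_rot: [-0.051, 0.706, -0.052, -0.704]
force: [-0.2, 0.6, -0.2]
width: 1.0
```

Run:
```python
from h import *
print(pose()[0],bot.read_state()['force'],bot.read_state()['width'])
```

```text
[ 0.50365592 -0.31625491  0.04802212] [-0.19997403  0.62130968 -0.23613695] 1.0001846215146561
```

Released. I'll retreat upward and back towards the robot.

>>> play_rows(
  offset=[
    [0, 0, 10],
    [0, 0, 25],
    [0, 0, 45],
    [0, 0, 50],
    [-30, -20, 40],
    [-50, -30, 10],
    [-50, -30, 0],
    [-50, -30, 0],
    [-30, -20, 0],
    [0, 0, 0],
  ],
  delta_rot=[
    [0, 0, 0],
    [0, 0, 0],
    [0, 0, 0],
    [0, 0, 0],
    [0, 0, 0],
    [0, 0, 0],
    [0, 0, 0],
    [0, 0, 0],
    [0, 0, 0],
    [0, 0, 0],
  ],
  grip=[100, 100, 100, 100, 100, 100, 100, 100, 100, 100],
)

```text
t: 27.98
tool_pos: [0.2871, -0.4489, 0.2411]
tool_rot: [-0.048, 0.708, -0.053, -0.703]
force: [-0.1, 0.9, 0.5]
width: 1.002
```

Run:
```python
from h import *
print(pose()[0])
for n in('scene','top'): cv2.imwrite(f'pics/{n}13.png',bot.grab_frame(n)[:,:,::-1])
crop('pics/scene13.png',130,180,225,270,6.3,'pics/s13.png')
crop('pics/top13.png',280,90,470,230,4,'pics/t13.png')
a=cv2.imread('pics/top0.png');b=cv2.imread('pics/top13.png')
m=(np.abs(a.astype(int)-b).max(2)>60).astype(np.uint8)
hsv=cv2.cvtColor(b,cv2.COLOR_BGR2HSV);m=cv2.inRange(hsv,(10,90,60),(25,255,255));mm=np.zeros_like(m);mm[150:225,400:470]=m[150:225,400:470]
n_,lab,st,ce=cv2.connectedComponentsWithStats(mm);k=1+np.argmax(st[1:,4]);print(st[k],ce[k])
ct=max(cv2.findContours((lab==k).astype(np.uint8),cv2.RETR_EXTERNAL,cv2.CHAIN_APPROX_NONE)[0],key=cv2.contourArea);print(cv2.minAreaRect(ct))
```

```text
[ 0.28713688 -0.44889149  0.24108635]
[431 167  14  48 415] [437.85301205 190.34939759]
((437.5767822265625, 190.25146484375), (9.463177680969238, 47.162845611572266), 5.856013774871826)
```

View pics/s13.png

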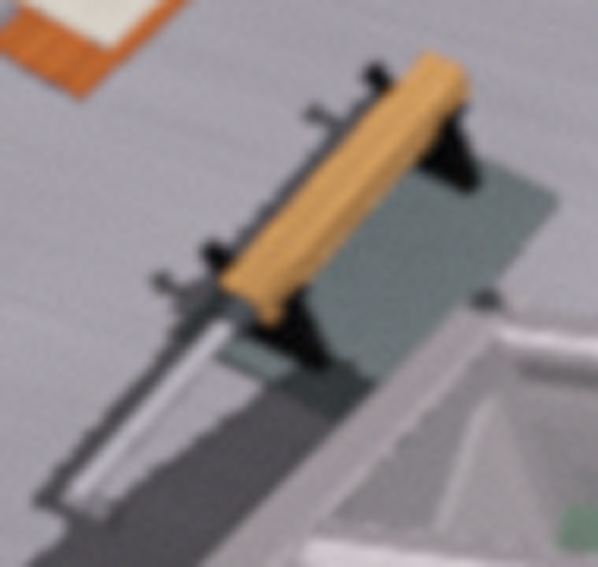

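View pics/t13.png

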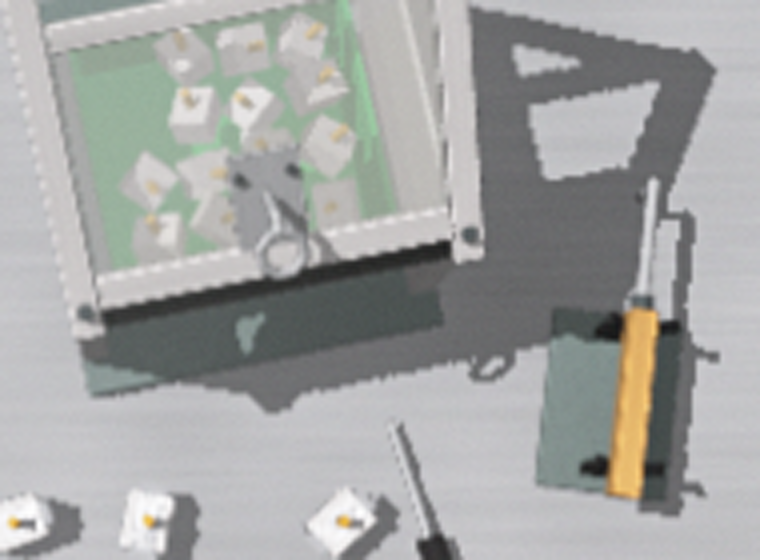

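View pics/scene13.png

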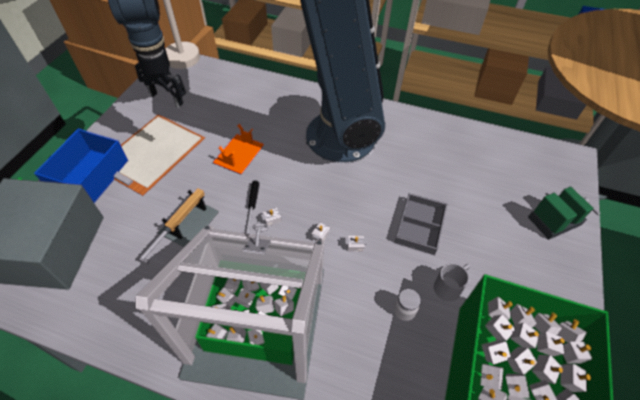

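The pole mask matches the start within about 0.1 px, and the bystanders look unmoved. I'll check numerically whether the hatch crept back between the pull and now.

Run:
```python
import cv2,numpy as np
for n,(x0,y0,x1,y1) in (('top',(335,126,358,147)),('scene',(238,240,272,254))):
    g=[cv2.imread(f'pics/{n}{k}.png',0).astype(np.float32) for k in (9,13,8,10)]
    w=cv2.createHanningWindow((x1-x0,y1-y0),cv2.CV_32F)
    c=[a[y0:y1,x0:x1] for a in g]
    for i,k in ((1,13),(2,8),(3,10)): print(n,'9->',k,cv2.phaseCorrelate(c[0],c[i],w))
```

```text
top 9-> 13 ((0.09125873603722745, -0.10850425514842144), 1.008697744872835)
top 9-> 8 ((-0.18315101123841337, -0.5064957051521155), 0.9601396636830436)
top 9-> 10 ((0.08301490367553654, -0.1455032383379784), 0.9635518876214823)
scene 9-> 13 ((-0.04468790966671321, 0.5977207868709726), 0.9323301606708103)
scene 9-> 8 ((-0.18075095349112402, 0.6495588405501227), 1.028926005628374)
scene 9-> 10 ((0.16593224592634215, 0.5656356612498703), 0.9263892774228697)
```

Run:
```python
import cv2,numpy as np
for n,boxes in (('scene',((208,228,244,246),(272,236,300,252),(240,240,266,254))),('top',((300,145,330,175),(362,138,390,165)))):
  for b in boxes:
    x0,y0,x1,y1=b
    g={k:cv2.imread(f'pics/{n}{k}.png',0).astype(np.float32)[y0:y1,x0:x1] for k in(8,9,10,13)}
    o=[]
    for k in (8,10,13):
        W=np.float32([[1,0,0],[0,1,0]])
        cc,W=cv2.findTransformECC(g[9],g[k],W,cv2.MOTION_TRANSLATION,(3,200,1e-6),None,3); o.append((k,W[:,2].round(2).tolist(),round(cc,3)))
    print(n,b,o)
```

```text
scene (208, 228, 244, 246) [(8, [-0.20999999344348907, 0.33000001311302185], 0.882), (10, [0.09000000357627869, -0.009999999776482582], 0.997), (13, [-0.03999999910593033, 0.019999999552965164], 0.95)]
scene (272, 236, 300, 252) [(8, [-1.8600000143051147, 0.11999999731779099], 0.869), (10, [0.029999999329447746, -0.009999999776482582], 1.0), (13, [-0.03999999910593033, -0.009999999776482582], 0.997)]
scene (240, 240, 266, 254) [(8, [-0.18000000715255737, 0.3400000035762787], 0.769), (10, [0.0, -0.009999999776482582], 1.0), (13, [-0.019999999552965164, -0.0], 1.0)]
top (300, 145, 330, 175) [(8, [0.09000000357627869, -0.47999998927116394], 0.948), (10, [0.0, -0.009999999776482582], 1.0), (13, [0.009999999776482582, 0.009999999776482582], 1.0)]
top (362, 138, 390, 165) [(8, [0.2199999988079071, -0.6200000047683716], 0.993), (10, [0.019999999552965164, -0.009999999776482582], 1.0), (13, [-0.0, -0.009999999776482582], 1.0)]
```

With sub-pixel registration, the hatch has not moved by even 0.05 px since the full pull. I'll hand in the job.

```bash
python3 -c "
from plant import bot
print(bot.finish_job())"
```

```text
the job is handed in; nothing more can be done
None
```

The job is done and handed in at about 28 s of the 67 s. No verdict is reported, so what follows rests on my own checks.

**What I did:** I took the pole from its rest and put the prong about 17 mm down through the ring without touching it. I then drew the hatch down, at up to about 21 mm/s mid-travel and 7–9 mm/s onto the stop. At the stop I kept up the pull, withdrew the prong along the ring's axis, laid the pole back in its rest, let go and retreated.

**The pull:**
- **Main hold:** it lasted about 1.75 s, with readings between 12.2 and 13.1 N.
- **Build-up:** while finding the level, readings ran from about 10 N up to a peak of 15.3 N, below the 20 N limit. These are wrist readings at the end of each call, with noise of under about 1 N, so brief peaks in between were not seen.

**Last checks:**
- **Hatch:** it has not moved since the pull, to within 0.05 px in four of the five image patches compared by sub-pixel registration.
- **Pole:** its outline in the top view matches the start to about 0.1 px.
- **Bystanders:** they look unmoved, but I checked them by eye only.

**Disagreements:**
- A rougher image comparison (phase correlation) showed a 0.6 px shift of the hatch in the scene view. The finer registration and the top view did not confirm it, so I put it down to the pole crossing that part of the picture.
- During the pull, up to 8 N of the reading was square to the hatch rather than along the slope. The totals above include it.

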